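# Release a docked gripper finger with a forked spring-bar tool

### The arm

A 6-joint arm with a two-finger parallel gripper is mounted at the origin on the work surface. World frame = base frame: x ahead of the robot, y to its left, z up, the work surface at z = 0. Lengths are in m, angles in rad, forces in N, time in s.
With the tool pointing down it reaches from about 0.25 to 0.725 m from the base axis. Payload 9.7 kg.
Tool frame: the origin (TCP) lies at the very end of the fingers, on their centre line; the grasp point (between the pads) lies r.pinch_z behind it (r.pinch_z is the distance from the TCP to the grasp point, in m); x points along the fingers, y is the direction in which the jaws open and shut, and the axes are right-handed (so a half turn about x gives the same grasp; the last joint's range is limited). The gripper opens to 85 mm and grips with 20 to 120 N. Pads are 22 mm wide; open, the fingers measure 114 mm over their backs; the gripper's body (76 mm by 85 mm) begins 54 mm behind the grasp point. The pads swing forward as they close: fully open they stand 13 mm farther back than shut.
Start: joints at [-1.114, 0.087, 0.176, 1.66, 0, 1.571], TCP at [0.243, -0.494, 0.231] pointing down, gripper open.
Joint ranges: [-3.13, 3.13], [-0.85, 1.81], [-1.15, 1.24], [-2.2, 2.28], [-1.44, 1.52], [-3.14, 3.14]. Speed limits (rad/s): [2.22, 2.22, 2.57, 3.14, 3.14, 3.14].

### API

Orientations are given as a unit quaternion [w, x, y, z].
In Python, from bench import r gives the robot as it stands. The module is installed in compiled form; this text tells all that it offers.
- The arm moves only by the tool drive_tool, never from a script. Its argument "steps" is a list that holds one entry, the list of rows, each a list of 6 numbers: the shift along the tool's x, y, z in mm, then the turn, a rotation vector about the tool's x, y, z in rad. A call has 1 to 8 rows; each row shifts and turns the commanded pose from where the row before left it, along the tool's axes as they then stand; what a row does not reach is not made up. A row lasts 1/12 s, in which the tool goes at most 41.7 mm and 7.16 degrees, less where a joint would pass 70% of its speed; a pose out of reach is approached as far as the arm can. A call with a gripper value outside its range is refused whole. "fingers" is the opening, from 0 (shut) to 1 (fully open), set as the call begins (left out, the last holds). The fingers move at their own pace and stop on an object; "squeeze" is the grip in N (left out, the last holds). Time passes only in rows, so rows that do not move let the fingers close. It gives the time, the measured TCP pose, the force and the opening at its end, in the units of the state.
- r.state(): the state, without advancing time (a new reading comes with each control period).
- r.snapshot(name): name is "scene" or "top"; returns a dict with "image" (480x640x3 uint8, red, green, blue), "intrinsics" (3x3 intrinsics, pixels), "distortion" ([k1, k2, p1, p2, k3] as OpenCV has them; the pictures are not rectified), "cam_to_world" (4x4, takes a point from camera to world coordinates). Camera axes: x right, y down, z forward; pixel columns grow to the right and rows downward; lengths in m; the calibration is good to about 2 mm. A picture is of the moment at which its call begins. There is no depth.
- r.sign_off(): hands the job in, once; it reports no verdict.
The state is a dict: "time": time; "joints": joint angles; "qd": joint speeds; "tau": joint torques, N m; "eef_pos": TCP position; "orientation": TCP orientation; "ft_force": force on the tool from outside, world axes, zero at the start; "ft_torque": the same for the moment, N m; "width": finger opening in m.
Only numpy, scipy, OpenCV 4.12 (cv2) and the standard library are available. Lean on these libraries where they do the work, as an engineer would, in place of code of your own. Each camera call takes 0.05 s, during which the arm holds its last target.

### The job

Take the forked tool from its stand and, with its prongs straddling the dock's spring bar, press the collar sideways away from the well, firmly but without ramming it against its end stop, until the locked gripper finger pops up. Put the tool fully back in its stand, then pull the finger out and stand it upright in the carton tray. Touch the dock and its bar only with the tool, not with the gripper, and leave the other things where they are.

Things in the scene. Friction and masses are not known exactly. Their poses are not given: they have to be found in the camera images.
- fork: Forked tool, 120 g, upright in the stand, prongs down. Origin: between the prong tips (its lowest point); z up along it, x its width, y its thickness. Two steel prongs, each 4.5 (x) x 5 (y), z=0 to 26 mm, slot of 12 mm between them, 21 mm over both; then a solid blade 21 x 5 up to z=42, then the black rubber handle. Same after a half turn.
- handle (a point): Middle of the fork's handle, 73 mm above its prong tips. Handle 30 (x) x 14 (y) mm, from 42 to 104 mm above the tips; grip it hard across its 14 mm (y).
- stand: Fixed plywood block 70 (x) x 60 (y) x 46 mm high holding the fork. Origin: centre of its underside, z up. At its centre an upright slot 26 (x) x 11 (y) mm right through; the blade hangs in it and the handle's underside rests on the block's top (fork origin then 4 mm above the stand's, same axes or half a turn round).
- dock: Fixed dark steel dock. Origin: on the bench under the axis of its square well, z up; the spring bar runs along +y, away from the well. Base plate 60 (x) x 130 (y=-28 to 102) x 6 high. Well 30 x 30 inside, 42 x 42 outside, top z=45. Bar housing 24 wide (x), y=15 to 46, top z=45. Rear support 20 wide, y=88 to 96, top z=42. The tool hitting any of it with over 25 N is ramming.
- gap (a point): Fixed point on the bar's axis, in the gap beyond the housing: dock x=0, y=52, z=32 mm. Here the bare 6 mm bar is open from above, free below down to the base plate at z=6; the prongs go in here. The gap ends at the collar, 18 mm diameter, 6 thick, clamped on the bar so that its near face may lie anywhere from y=58 to y=73 (unmeasured: feel for it).
- bar (a joint): Spring bar, slides along the dock's +y. 0 = locked (inner tip 7 mm deep in the finger's pocket); grows as the collar is pressed away from the well. The finger comes free at 6 to 7.5 mm and a spring pad under it lifts it 14 mm; hard end stop at 8.5 mm. Push needed: 4 N to start, about 7 N at the stop. Pressing the moved bar with over 12 N is ramming.
- finger: White plastic gripper finger, about 120 g, upright in the dock's well. Origin: centre of its underside, z up, axes as the dock's. Root 28 x 28 mm, z=0 to 50, with the bar's pocket in its +y face; above it a blade 14 (x) x 24 (y) mm, z=50 to 95: grip it firmly across the 14 mm (x). Locked: origin 8 mm above the dock's; popped up: 22 mm. The bar then only rubs on its side (about 6 N) as it is pulled up.
- tray: Fixed open carton tray, outside 130 (x) x 150 (y) x 35 mm high, walls and floor 5 mm thick. Origin: centre of its underside.
- screwdriver: Screwdriver lying on the bench (bystander).
- oiler: Small white bottle, 48 mm diameter, 100 mm high, standing (bystander). Origin: centre of its underside.
- spare: Another finger like the docked one, 95 mm long, lying on the bench beyond the work (bystander). Origin: underside of its root end.

How it is judged:
On the way, in this order (a step that is already met when the one before it is completed fails the run):
1. the fork has been lifted out of its stand (z of fork in the frame of stand above 0.05 m), for 0.1 s.
2. the finger has popped up while the fork presses the bar in (z of finger in the frame of dock between 0.017 and 0.03 m and value of joint bar above 0.005 m and contact force between fork and dock above 2 N), for 0.1 s.
3. the fork is back in its stand, finger still in the dock (z of fork in the frame of stand below 0.008 m and horizontal distance between fork and stand below 0.008 m and angle between fork's own z axis and vertical below 0.12 rad and contact force between the fingers and fork below 0.2 N and z of finger in the frame of dock below 0.04 m), for 0.1 s.
At the end, for the whole second after the job is handed in: The finger stands upright (within 0.1 rad), free and at rest on the tray's floor; the fork stands fully seated in its stand (handle down on the block within 4 mm, within 8 mm of its centre, upright within 0.12 rad) (x of finger in the frame of tray between -0.06 and 0.06 m and y of finger in the frame of tray between -0.07 and 0.07 m and z of finger in the frame of tray between 0.002 and 0.009 m and angle between finger's own z axis and vertical below 0.1 rad and linear speed of each of finger, fork below 0.02 m/s and z of fork in the frame of stand below 0.008 m and horizontal distance between fork and stand below 0.008 m and angle between fork's own z axis and vertical below 0.12 rad); the robot touches nothing.
It fails at once if the tool rams the dock or the bar (over 25 N) (contact force between fork and dock above 25 N).
It fails at once if the bar, once moved, is rammed against its end stop (over 12 N) (value of joint bar above 0.004 m and contact force between fork and dock above 12 N).
It fails at once if the gripper itself presses on the dock or its bar (over 3 N) (contact force between any of the fingers, the arm and dock above 3 N).
It fails at once if a bystander is moved by more than 25 mm (distance of any of screwdriver, oiler, spare from where it was at the start of the episode above 0.025 m).
It also fails if it takes over 72 s, if anything falls off the work surface, if the arm or the gripper's body presses on something with over 40 N, if the wrist force passes 120 N, or if a joint passes its speed limit or range.

## Working session

There is one attempt and no reset: what is moved stays moved. The work goes in short steps, Python scripts to look and compute and a tool call to move; the robot and the scene stay as the last step left them, time stands still between calls to the robot, and variables do not carry over. Pictures are saved under pics/ and viewed, and the job is handed in when it is done.

Besides the shell and the picture viewer there is one more tool, called after "Call:" by a JSON object that holds its "op" and its "data". drive_tool: Moves the arm, as the interface text tells. Its arguments: {"type":"object","properties":{"steps":{"type":"array"},"fingers":{"type":"number"},"squeeze":{"type":"number"}},"required":["steps"]}

```bash
mkdir -p pics; ls; python3 - <<'E'
from bench import r
import cv2,numpy as np,pickle
print(r.state()); print(r.pinch_z)
for n in("scene","top"):
    s=r.snapshot(n); pickle.dump(s,open(f"pics/{n}0.pkl","wb"))
    cv2.imwrite(f"pics/{n}0.png",s["image"][...,::-1])
    print(n,s["intrinsics"],s["distortion"],np.round(s["cam_to_world"],4))
E
```

```text
pics
{'time': 0.0, 'joints': array([-1.11397929e+00,  8.74503311e-02,  1.75121056e-01,  1.65981625e+00,
        1.50227263e-05,  1.57082216e+00]), 'qd': array([ 0.00100021,  0.00114624, -0.00079457,  0.0019282 ,  0.00153991,
       -0.00103054]), 'tau': array([ 1.61898765e-04, -5.20390749e+01,  4.64801109e+01,  1.63726998e-02,
        3.73672208e-05,  3.55830139e-05]), 'eef_pos': array([ 0.24249888, -0.49338493,  0.23058173]), 'orientation': array([-0.15963377, -0.68864086, -0.16056543,  0.68884655]), 'ft_force': array([ 0.40746496, -0.18463668,  0.43953078]), 'ft_torque': array([ 0.05298891, -0.03850028,  0.00131761]), 'width': 0.08539785890458787}
0.0187
scene [[563.48499795   0.         315.7388621 ]
 [  0.         563.48499795 244.49216363]
 [  0.           0.           1.        ]] [-0.01898396  0.          0.          0.          0.        ] [[-0.7505  0.5506 -0.3655  0.9876]
 [ 0.6608  0.6317 -0.4053  0.4099]
 [ 0.0077 -0.5457 -0.838   0.9618]
 [ 0.      0.      0.      1.    ]]
top [[612.52646582   0.         321.50815958]
 [  0.         612.52646582 235.76646207]
 [  0.           0.           1.        ]] [-0.11027345  0.          0.          0.          0.        ] [[ 0.0089 -0.9805  0.1964  0.3569]
 [-0.9999 -0.0075  0.0076 -0.0432]
 [-0.006  -0.1965 -0.9805  1.3293]
 [ 0.      0.      0.      1.    ]]
```

View pics/scene0.png

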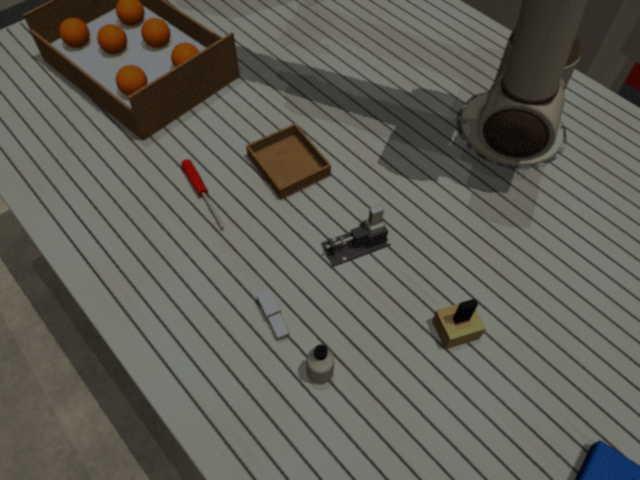

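View pics/top0.png

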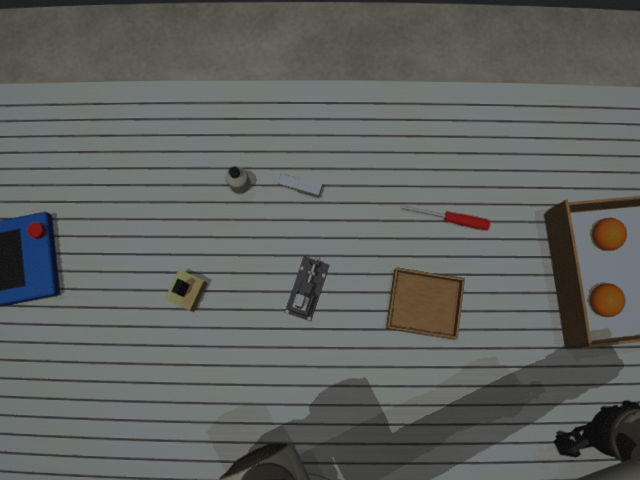

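The top view shows the stand at about (186,290), dock at (307,288), tray at (426,303), oiler at (237,178), spare at (300,186) and screwdriver at (447,217). I'll enlarge these.

```bash
cat > h.py <<'E'
import cv2,numpy as np,pickle
def load(f): return pickle.load(open(f,"rb"))
def crop(s,x0,y0,w,h,k,out,g=1.8):
    im=s["image"][y0:y0+h,x0:x0+w,::-1].astype(float)
    im=np.clip(im*g,0,255).astype(np.uint8)
    im=cv2.resize(im,None,fx=k,fy=k,interpolation=cv2.INTER_CUBIC)
    st=10
    for x in range((x0//st+1)*st,x0+w,st):
        cv2.line(im,(int((x-x0+.5)*k),0),(int((x-x0+.5)*k),8),(0,255,255),1); cv2.putText(im,str(x),(int((x-x0)*k)-8,20),0,.4,(0,0,255),1)
    for y in range((y0//st+1)*st,y0+h,st):
        cv2.line(im,(0,int((y-y0+.5)*k)),(8,int((y-y0+.5)*k)),(0,255,255),1); cv2.putText(im,str(y),(10,int((y-y0)*k)+4),0,.4,(0,0,255),1)
    cv2.imwrite(out,im)
def proj(s,P):
    T=np.linalg.inv(s["cam_to_world"]);
    return cv2.projectPoints(np.asarray(P,float).reshape(-1,1,3),cv2.Rodrigues(T[:3,:3])[0],T[:3,3],s["intrinsics"],np.array(s["distortion"],float))[0][:,0]
def back(s,uv,z):
    n=cv2.undistortPoints(np.asarray(uv,float).reshape(-1,1,2),s["intrinsics"],np.array(s["distortion"],float))[:,0]
    C=s["cam_to_world"]; d=np.c_[n,np.ones(len(n))]@C[:3,:3].T; o=C[:3,3]
    return o+d*((z-o[2])/d[:,2])[:,None]
E
python3 - <<'E'
from h import *
t=load("pics/top0.pkl"); s=load("pics/scene0.pkl")
crop(t,265,240,80,90,6.6,"pics/td.png"); crop(t,150,255,70,70,8,"pics/ts.png")
crop(s,310,195,95,75,8,"pics/sd.png"); crop(s,420,285,80,70,8,"pics/ss.png"); crop(t,375,255,100,90,6.6,"pics/tt.png")
E
```

```text
(no output)
```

View pics/td.png

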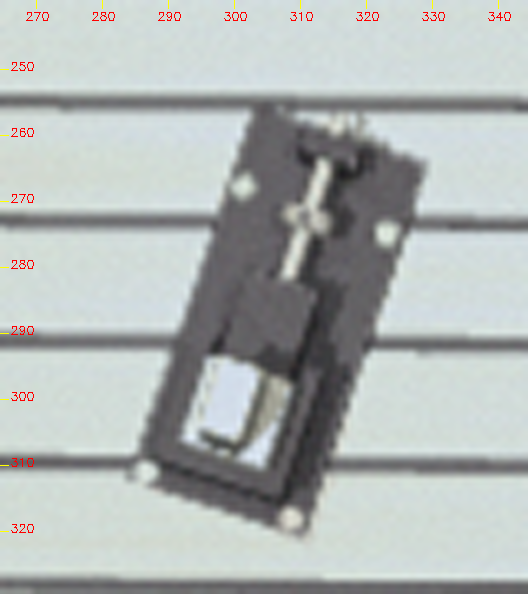

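View pics/ts.png

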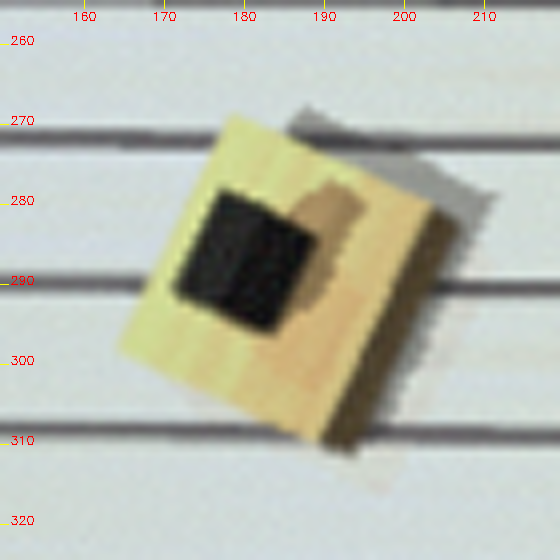

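View pics/sd.png

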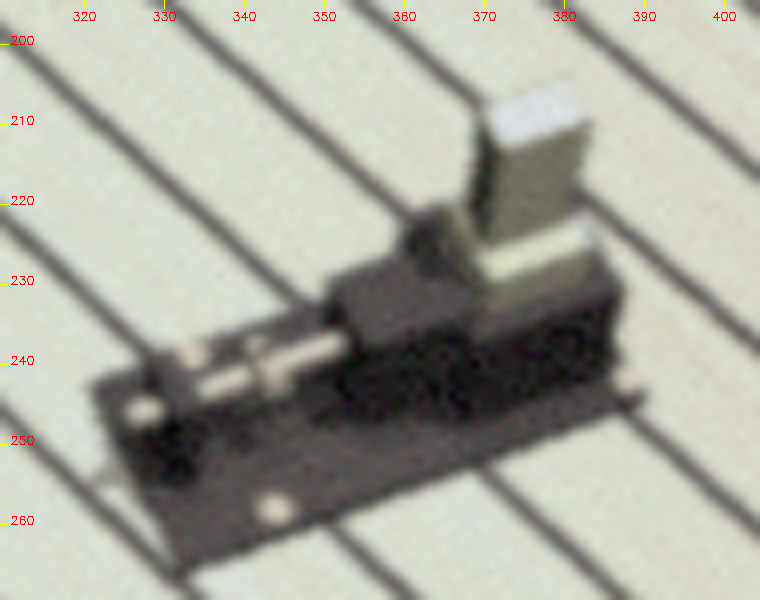

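View pics/ss.png

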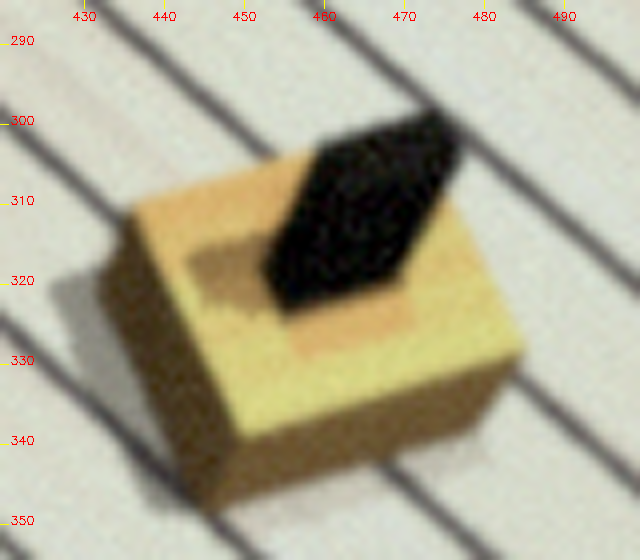

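View pics/tt.png

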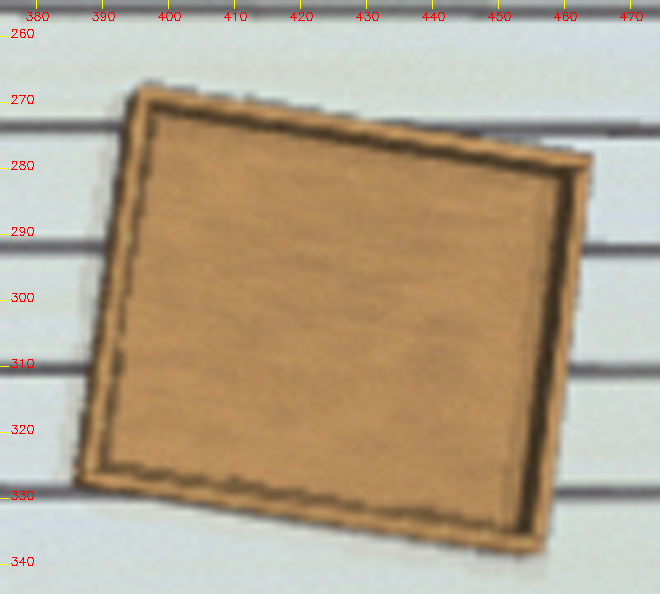

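```bash
cat > fit.py <<'E'
from h import *
from scipy.optimize import least_squares
t=load("pics/top0.pkl"); s=load("pics/scene0.pkl")
def px(x0,y0,k,L): return np.array(L,float)/k+[x0-.5,y0-.5]
def W(p,P):
    c,sn=np.cos(p[2]),np.sin(p[2]); P=np.array(P,float)/1e3
    return np.c_[p[0]+c*P[:,0]-sn*P[:,1],p[1]+sn*P[:,0]+c*P[:,1],P[:,2]]
def fit(obs,p0,label):
    for sel,n in [([0],'top'),([1],'scene'),([0,1],'both')]:
        o=[obs[i] for i in sel if obs[i] is not None]
        if not o: continue
        f=lambda p:np.concatenate([(proj(c,W(p,P))-uv).ravel() for c,P,uv in o])
        q=least_squares(f,p0,x_scale=[.1,.1,.5]); print(label,n,np.round(q.x,4),'rms px',np.sqrt(np.mean(q.fun**2)))
        if n=='both':print(np.round(q.fun.reshape(-1,2),1).tolist())
    return q.x
dock=fit([(t,[(-30,102,6),(30,102,6),(-30,-28,3),(30,-28,3)],px(265,240,6.6,[(262,107),(427,163),(138,466),(308,537)])),
 (s,[(30,102,6),(-30,102,3),(-30,-28,3)],px(310,195,8,[(92,388),(180,578),(648,398)]))],[.35,0,-2],'dock')
stand=fit([(t,[(35,30,46),(35,-30,46),(-35,-30,46),(-35,30,46)],px(150,255,8,[(233,112),(437,205),(322,440),(118,350)])),
 (s,[(35,-30,46),(35,30,46),(-35,30,46)],px(420,285,8,[(135,208),(238,438),(525,352)]))],[.35,.3,-.4],'stand')
tray=fit([(t,[(65,75,35),(65,-75,35),(-65,-75,35),(-65,75,35)],px(375,255,6.6,[(140,85),(592,157),(543,553),(77,485)])),None],[.35,-.3,-.1],'tray')
def box(c,im,k,x0,y0,p,b,col):
    V=[(x,y,z) for x in b[0] for y in b[1] for z in b[2]]; uv=(proj(c,W(p,V))-[x0-.5,y0-.5])*k
    for i in range(8):
        for j in range(i):
            if sum(V[i][m]!=V[j][m] for m in range(3))==1: cv2.line(im,tuple(map(int,uv[i])),tuple(map(int,uv[j])),col,1)
for f,c,x0,y0,k in [("td",t,265,240,6.6),("sd",s,310,195,8)]:
    im=cv2.imread(f"pics/{f}.png")
    for b in [((-30,30),(-28,102),(0,6)),((-21,21),(-21,21),(6,45)),((-12,12),(15,46),(6,45)),((-10,10),(88,96),(6,42)),((-7,7),(-12,12),(58,103))]: box(c,im,k,x0,y0,dock,b,(0,0,255))
    cv2.imwrite(f"pics/{f}_o.png",im)
for f,c,x0,y0,k in [("ts",t,150,255,8),("ss",s,420,285,8)]:
    im=cv2.imread(f"pics/{f}.png")
    for b in [((-35,35),(-30,30),(0,46)),((-15,15),(-7,7),(46,108))]: box(c,im,k,x0,y0,stand,b,(0,0,255))
    cv2.imwrite(f"pics/{f}_o.png",im)
E
python3 fit.py
python3 -c "
import cv2,numpy as np
a=[cv2.imread(f'pics/{f}_o.png') for f in('td','sd','ts','ss')]
a=[cv2.resize(x,(400,300)) if 0 else x for x in a]
for n,(p,q) in {'oa':(0,1),'ob':(2,3)}.items():
    h=500; cv2.imwrite(f'pics/{n}.png',cv2.resize(np.hstack([cv2.resize(x,(int(x.shape[1]*h/x.shape[0]),h)) for x in (a[p],a[q])])[:, :],(800,int(800*h/sum(int(x.shape[1]*h/x.shape[0]) for x in (a[p],a[q]))))))
"
```

```text
dock top [ 0.4723  0.008  -1.8868] rms px 0.7353779268318562
dock scene [ 0.4726  0.0094 -1.873 ] rms px 0.4548641722605559
dock both [ 0.4723  0.0085 -1.8791] rms px 0.7281084524483807
[[-0.7, -0.7], [0.4, -0.7], [-0.9, 1.6], [-0.3, -0.5], [-1.0, -0.9], [0.3, -0.6], [-0.1, 0.1]]
stand top [ 0.4968  0.2565 -0.4073] rms px 0.24806356543699318
stand scene [ 0.4985  0.2573 -0.4235] rms px 0.419926822053796
stand both [ 0.4976  0.2568 -0.4143] rms px 0.4737852792638999
[[0.2, -0.5], [-0.3, -0.6], [-0.5, 0.1], [-0.1, -0.4], [-0.6, -0.8], [0.6, -0.2], [0.6, -0.4]]
tray top [ 0.4733 -0.2551 -0.1526] rms px 0.34077862915194906
tray both [ 0.4733 -0.2551 -0.1526] rms px 0.34077862915194906
[[-0.6, -0.2], [0.2, -0.1], [0.1, 0.6], [0.3, -0.3]]
```

View pics/td_o.png

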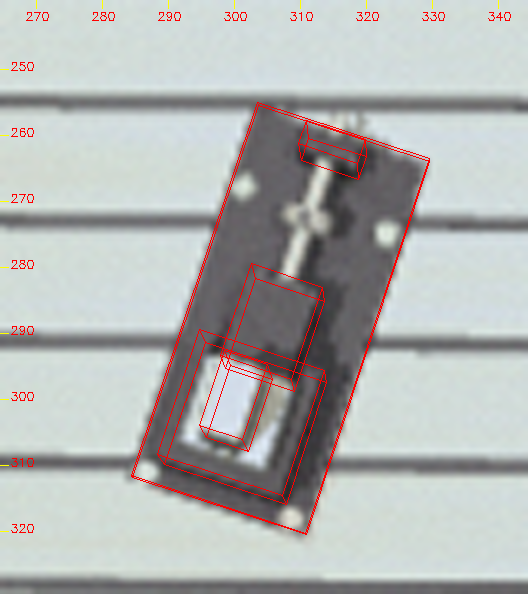

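View pics/sd_o.png

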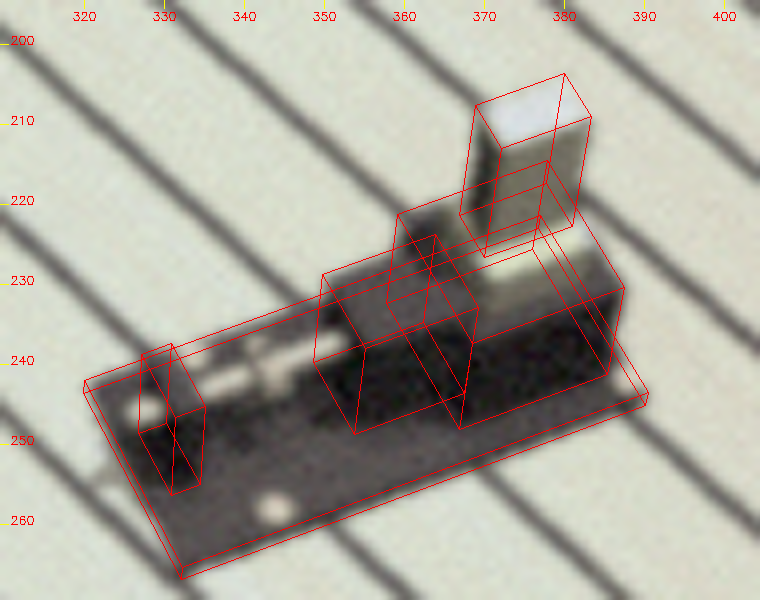

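View pics/ob.png

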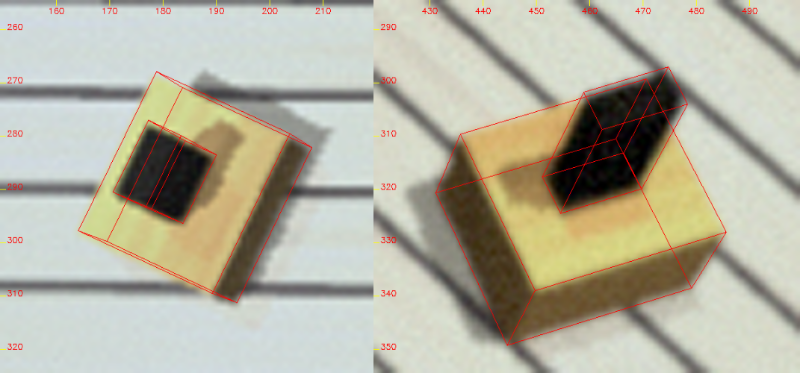

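```bash
cat > p.py <<'E'
import sys
from h import *
from bench import r
from scipy.spatial.transform import Rotation as R
DOCK=[.4723,.0085,-1.8765]; STAND=[.4976,.2568,-.4143]; TRAY=[.4733,-.2551,-.1526]
def rot(st): q=st["orientation"]; return R.from_quat([q[1],q[2],q[3],q[0]])
def plan(xyz,yaw,st=None):
    """remaining shift in tool axes (mm), with jaw axis to be at yaw (mod pi)"""
    st=st or r.state(); M=rot(st).as_matrix(); d=(np.array(xyz)-st["eef_pos"])*1e3
    cand=[]
    for k in (0,1):
        a=yaw+k*np.pi; y=np.array([np.cos(a),np.sin(a),0]); x=np.array([0,0,-1.]); G=np.c_[x,y,np.cross(x,y)]
        cand.append(R.from_matrix(M.T@G).as_rotvec())
        Gs=G
        print("turn",np.round(cand[-1],4)," shift if turned first",np.round(G.T@d,2))
    print("shift now",np.round(M.T@d,2)," pos",np.round(st["eef_pos"]*1e3,2),"t",round(st["time"],2),"j",np.round(st["joints"],3),"F",np.round(st["ft_force"],2),"w",round(st["width"]*1e3,2))
def dk(p,P): 
    c,s=np.cos(p[2]),np.sin(p[2]); return np.array([p[0]+c*P[0]-s*P[1],p[1]+s*P[0]+c*P[1],P[2]])
E
python3 - <<'E'
from p import *
st=r.state(); print(rot(st).as_matrix().round(3))
plan([*STAND[:2],.2],STAND[2]+np.pi/2)
t=load("pics/top0.pkl"); s=load("pics/scene0.pkl")
# collar estimate
for c,uv in ((t,[(305/6.6+264.5,217/6.6+239.5)]),(s,[(268/8+309.5,362/8+194.5)])):
    P=back(c,uv,.032)[0]; d=P[:2]-DOCK[:2]; a=DOCK[2]; print(P, 'dock x',d@[np.cos(a),np.sin(a)],'y',d@[-np.sin(a),np.cos(a)])
E
```

```text
[[-0.001  0.441 -0.897]
 [ 0.001 -0.897 -0.441]
 [-1.    -0.001 -0.   ]]
turn [-2.2705e+00 -1.4000e-03  6.0000e-04]  shift if turned first [ 30.64 789.46 -68.48]
turn [8.711e-01 5.000e-04 1.100e-03]  shift if turned first [  30.64 -789.46   68.48]
shift now [  31.32 -560.78 -559.83]  pos [ 242.5  -493.43  230.64] t 0.1 j [-1.114  0.087  0.175  1.66   0.     1.571] F [-0.42 -0.28 -0.06] w 85.42
[ 0.53686439 -0.01073027  0.032     ] dock x -0.001092908270432201 y 0.06735851143668997
[ 0.53395357 -0.01271499  0.032     ] dock x 0.0016758469586528185 y 0.06517998351481676
```

Call:
{"op": "drive_tool", "data": {"steps": [[[0,0,0,-0.12,0,0],[0,0,0,-0.12,0,0],[0,0,0,-0.12,0,0],[0,0,0,-0.12,0,0],[0,0,0,-0.12,0,0],[0,0,0,-0.12,0,0],[0,0,0,-0.12,0,0],[0,0,0,-0.12,0,0]]], "fingers": 0.6, "squeeze": 110}}

```text
time: 0.77
eef_pos: [0.2425, -0.4935, 0.2309]
orientation: [0.461, 0.536, 0.462, -0.536]
ft_force: [-0.1, 0.5, 0.6]
width: 0.0512
```

```bash
python3 - <<'E'
from p import *
plan([*STAND[:2],.2],STAND[2]+np.pi/2)
E
```

```text
turn [-1.3045e+00 -9.0000e-04 -0.0000e+00]  shift if turned first [ 30.86 789.48 -68.55]
turn [ 1.8371e+00 -0.0000e+00  9.0000e-04]  shift if turned first [  30.86 -789.48   68.55]
shift now [  31.31  141.62 -779.67]  pos [ 242.54 -493.48  230.86] t 0.77 j [-1.114  0.087  0.175  1.66  -0.     0.605] F [-0.14  0.49  0.6 ] w 51.21
```

Call:
{"op": "drive_tool", "data": {"steps": [[[0,7,-38,0,0,0],[0,7,-38,0,0,0],[0,7,-38,0,0,0],[0,7,-38,0,0,0],[0,7,-38,0,0,0],[0,7,-38,0,0,0],[0,7,-38,0,0,0],[0,7,-38,0,0,0]]]}}

```text
time: 1.43
eef_pos: [0.3445, -0.2, 0.2311]
orientation: [0.46, 0.537, 0.46, -0.537]
ft_force: [1.4, -0.1, -0.4]
width: 0.0513
```

Call:
{"op": "drive_tool", "data": {"steps": [[[0,7,-38,0,0,0],[0,7,-38,0,0,0],[0,7,-38,0,0,0],[0,7,-38,0,0,0],[0,7,-38,0,0,0],[0,7,-38,0,0,0],[0,7,-38,0,0,0],[0,7,-38,0,0,0]]]}}

```text
time: 2.1
eef_pos: [0.4466, 0.0921, 0.2311]
orientation: [-0.46, -0.537, -0.46, 0.537]
ft_force: [1.7, -0.3, 0.8]
width: 0.051
```

Call:
{"op": "drive_tool", "data": {"steps": [[[0,7,-38,0,0,0],[0,7,-38,0,0,0],[0,7,-38,0,0,0],[0,7,-38,0,0,0],[0,0,-19,0,0,0],[0,0,0,-0.124,0,0],[0,0,0,-0.12,0,0],[0,0,0,-0.12,0,0]]]}}

```text
time: 2.77
eef_pos: [0.5002, 0.2553, 0.2305]
orientation: [0.551, 0.442, 0.551, -0.443]
ft_force: [-0.1, -0.3, -0.0]
width: 0.051
```

Call:
{"op": "drive_tool", "data": {"steps": [[[0,0,0,-0.12,0,0],[0,0,0,-0.12,0,0],[0,0,0,-0.12,0,0],[0,0,0,-0.12,0,0],[0,0,0,-0.12,0,0],[0,0,0,-0.12,0,0],[0,0,0,-0.12,0,0],[0,0,0,-0.12,0,0]]]}}

```text
time: 3.43
eef_pos: [0.5003, 0.2546, 0.2309]
orientation: [0.693, 0.139, 0.694, -0.139]
ft_force: [-0.5, -0.6, -0.5]
width: 0.0513
```

```bash
python3 - <<'E'
from p import *
plan([*STAND[:2],.2],STAND[2]+np.pi/2)
E
```

```text
turn [ 0.0194 -0.0005  0.0006]  shift if turned first [30.87  0.88 -3.36]
turn [-3.1222e+00 -9.0000e-04 -8.0000e-04]  shift if turned first [30.87 -0.88  3.36]
shift now [30.87  0.97 -3.32]  pos [500.32 254.64 230.87] t 3.43 j [ 0.471  0.115  0.206  1.662 -0.     0.866] F [-0.5  -0.62 -0.52] w 51.34
```

Call:
{"op": "drive_tool", "data": {"steps": [[[30,1,-3.3,0.019,0,0],[36,0,0,0,0,0],[37,0,0,0,0,0],[0,0,0,0,0,0],[0,0,0,0,0,0]]]}}

```text
time: 3.85
eef_pos: [0.4966, 0.2563, 0.127]
orientation: [0.69, 0.146, 0.693, -0.148]
ft_force: [0.5, -0.8, 0.9]
width: 0.0512
```

```bash
python3 - <<'E'
from p import *
plan([*STAND[:2],.0583],STAND[2]+np.pi/2)
for n in("scene","top"):
    s=r.snapshot(n); pickle.dump(s,open(f"pics/{n}1.pkl","wb"))
t=load("pics/top1.pkl");s=load("pics/scene1.pkl")
crop(s,420,240,90,110,5.4,"pics/s1.png",2.2);crop(t,140,245,90,80,6.6,"pics/t1.png",2.2)
print(proj(t,[r.state()["eef_pos"]]),proj(s,[r.state()["eef_pos"]]))
E
```

```text
turn [-0.0055 -0.0027  0.0033]  shift if turned first [68.71  0.88  0.75]
turn [3.1361 0.0051 0.0042]  shift if turned first [68.71 -0.88 -0.75]
shift now [68.71  1.11  0.93]  pos [496.56 256.29 127.01] t 3.85 j [ 0.476  0.098 -0.014  1.464  0.     0.896] F [ 0.47 -0.75  0.92] w 51.15
[[174.15970921 283.34068216]] [[471.70110765 297.21826851]]
```

View pics/s1.png

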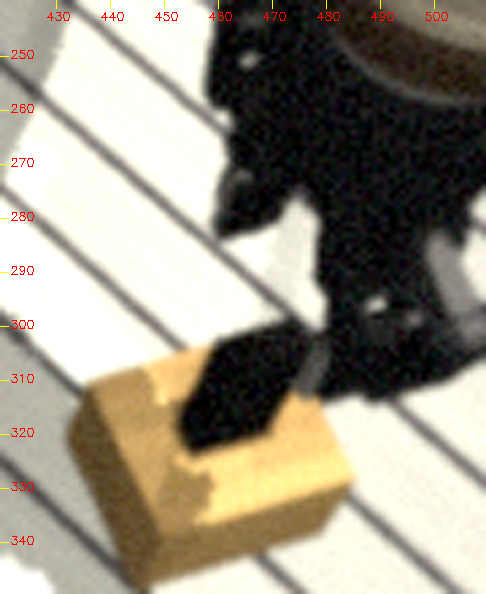

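View pics/t1.png

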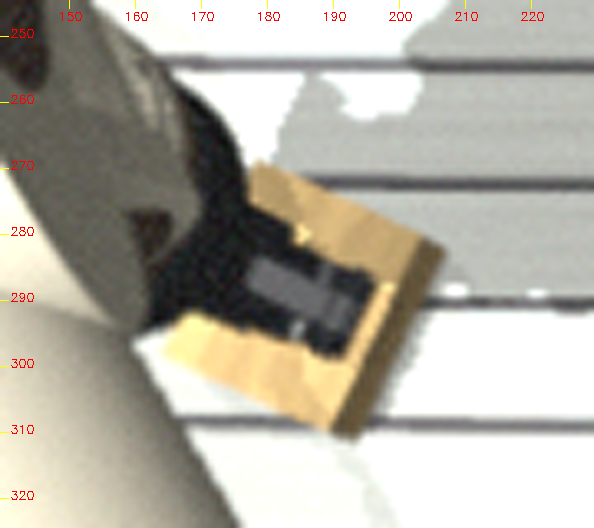

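Call:
{"op": "drive_tool", "data": {"steps": [[[30,0.9,0.8,-0.005,-0.003,0.003],[28,0,0,0,0,0],[10,0,0,0,0,0],[0,0,0,0,0,0],[0,0,0,0,0,0]]]}}

```text
time: 4.37
eef_pos: [0.4998, 0.2578, 0.0623]
orientation: [0.694, 0.147, 0.69, -0.144]
ft_force: [0.0, 0.1, 0.0]
width: 0.0512
```

Call:
{"op": "drive_tool", "data": {"steps": [[[0,0,0,0,0,0],[0,0,0,0,0,0],[0,0,0,0,0,0],[0,0,0,0,0,0],[0,0,0,0,0,0],[0,0,0,0,0,0],[0,0,0,0,0,0]]], "fingers": 0, "squeeze": 110}}

```text
time: 4.95
eef_pos: [0.4997, 0.2578, 0.0619]
orientation: [0.694, 0.147, 0.69, -0.144]
ft_force: [-0.9, -1.4, 5.7]
width: 0.0127
```

```bash
python3 - <<'E'
from p import *
plan([*STAND[:2],.0583],STAND[2]+np.pi/2)
s=r.snapshot("scene"); pickle.dump(s,open("pics/scene2.pkl","wb"))
crop(s,420,240,90,110,5.4,"pics/s2.png",2.2); print(r.state()['ft_force'],r.state()['ft_torque'])
E
```

```text
turn [-0.0005  0.0045 -0.0049]  shift if turned first [ 3.6  -1.78 -1.57]
turn [ 3.141  -0.0076 -0.0071]  shift if turned first [3.6  1.78 1.57]
shift now [ 3.59 -1.79 -1.58]  pos [499.75 257.8   61.9 ] t 4.95 j [ 0.476  0.111 -0.125  1.328 -0.     0.891] F [-0.94 -1.4   5.68] w 12.73
[ 0.43187054 -0.70006886  5.10198118] [-0.09143091  0.11116838 -0.01380221]
```

View pics/s2.png

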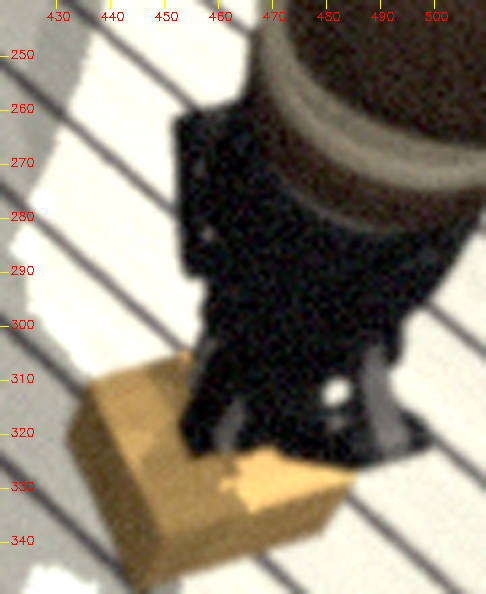

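Call:
{"op": "drive_tool", "data": {"steps": [[[-6,0,0,0,0,0],[-12,0,0,0,0,0],[-25,0,0,0,0,0],[-35,0,0,0,0,0],[-35,0,0,0,0,0],[-35,0,0,0,0,0],[0,0,0,0,0,0],[0,0,0,0,0,0]]]}}

```text
time: 5.67
eef_pos: [0.4993, 0.2577, 0.2115]
orientation: [0.695, 0.147, 0.689, -0.144]
ft_force: [-0.1, -0.4, -2.1]
width: 0.0126
```

```bash
python3 - <<'E'
from p import *
T=dk(DOCK,[0,.053,.0]); plan([T[0],T[1],.21],DOCK[2]+np.pi/2)
E
```

```text
turn [ 1.4617 -0.     -0.0099]  shift if turned first [  1.52 102.23 245.76]
turn [-1.6799  0.0102 -0.    ]  shift if turned first [   1.52 -102.23 -245.76]
shift now [   0.73 -233.17  128.38]  pos [499.31 257.68 211.52] t 5.67 j [ 0.477  0.1    0.151  1.613 -0.     0.891] F [-0.06 -0.45 -2.14] w 12.61
```

Call:
{"op": "drive_tool", "data": {"steps": [[[0,-20,11,0,0,0],[0,-33,18,0,0,0],[0,-33,18,0,0,0],[0,-33,18,0,0,0],[0,-33,18,0,0,0],[0,-33,18,0,0,0],[0,-33,18,0,0,0],[0,-15,9,0,0,0]]]}}

```text
time: 6.33
eef_pos: [0.5209, -0.0111, 0.2069]
orientation: [0.692, 0.147, 0.691, -0.146]
ft_force: [-0.3, 0.0, -1.7]
width: 0.0127
```

Call:
{"op": "drive_tool", "data": {"steps": [[[0,0,0,0.12,0,0],[0,0,0,0.122,0,0],[0,0,0,0.122,0,0],[0,0,0,0.122,0,0],[0,0,0,0.122,0,0],[0,0,0,0.122,0,0],[0,0,0,0.122,0,0],[0,0,0,0.122,0,0]]]}}

```text
time: 7.0
eef_pos: [0.5211, -0.0076, 0.2068]
orientation: [0.542, 0.455, 0.542, -0.453]
ft_force: [-0.8, 0.2, -2.0]
width: 0.0128
```

Call:
{"op": "drive_tool", "data": {"steps": [[[0,0,0,0.122,0,0],[0,0,0,0.122,0,0],[0,0,0,0.122,0,0],[0,0,0,0.122,0,0],[0,0,0,0,0,0],[0,0,0,0,0,0]]]}}

```text
time: 7.5
eef_pos: [0.5213, -0.0076, 0.2072]
orientation: [0.419, 0.571, 0.419, -0.569]
ft_force: [1.6, -0.9, -1.7]
width: 0.0128
```

```bash
python3 - <<'E'
from p import *
T=dk(DOCK,[0,.053,.0]); plan([T[0],T[1],.21],DOCK[2]+np.pi/2)
E
```

```text
turn [ 0.0036 -0.0022 -0.0019]  shift if turned first [-2.81  1.45 -0.59]
turn [-3.138e+00  3.000e-03 -3.500e-03]  shift if turned first [-2.81 -1.45  0.59]
shift now [-2.81  1.46 -0.59]  pos [521.28  -7.58 207.19] t 7.5 j [-0.015  0.008  0.047  1.608  0.002  1.858] F [ 1.62 -0.91 -1.69] w 12.77
```

Call:
{"op": "drive_tool", "data": {"steps": [[[20,1.5,-0.6,0.004,-0.002,-0.002],[30,0,0,0,0,0],[30,0,0,0,0,0],[14,0,0,0,0,0],[0,0,0,0,0,0],[0,0,0,0,0,0],[0,0,0,0,0,0]]]}}

```text
time: 8.08
eef_pos: [0.524, -0.0074, 0.1153]
orientation: [0.418, 0.572, 0.417, -0.57]
ft_force: [-0.4, 0.4, -1.8]
width: 0.0134
```

```bash
cat >ov.py <<'E'
from p import *
def ov(tag,s0,t0,off,k=7,g=2.5):
    T=dk(DOCK,[0,.053,.0]); plan([T[0],T[1],.08],DOCK[2]+np.pi/2)
    st=r.state(); M=rot(st).as_matrix(); o=st["eef_pos"]; yaw=np.arctan2(M[1,2],M[0,2])
    for n,(x0,y0,w,h) in (("scene",s0),("top",t0)):
        s=r.snapshot(n); pickle.dump(s,open(f"pics/{n}_{tag}.pkl","wb"))
        crop(s,x0,y0,w,h,k,f"pics/{n}_{tag}.png",g)
        im=cv2.imread(f"pics/{n}_{tag}.png")
        def ln(P,col):
            uv=(proj(s,P)-[x0-.5,y0-.5])*k
            cv2.polylines(im,[np.round(uv).astype(int)],False,col,1)
        # fork in tool frame: x down.. fork z = -x, fork x = tool z, fork y= tool y
        def F(P): P=np.array(P)/1e3; return np.array([o+M@np.array([.0579-p[2],p[1]+off[1]/1e3,p[0]+off[0]/1e3]) for p in P])
        for yy in(-2.5,2.5): ln(F([(-10.5,yy,42),(-10.5,yy,0),(-6,yy,0),(-6,yy,26),(6,yy,26),(6,yy,0),(10.5,yy,0),(10.5,yy,42)]),(0,0,255))
        D=lambda P:np.array([dk(DOCK,np.array(p)/1e3) for p in P])
        ln(D([(0,46,32),(0,88,32)]),(255,0,0)); ln(D([(-12,15,45),(-12,46,45),(12,46,45),(12,15,45)]),(0,255,0)); ln(D([(-30,-28,6),(-30,102,6),(30,102,6)]),(0,255,0)); ln(D([(-10,88,42),(-10,96,42),(10,96,42),(10,88,42),(-10,88,42)]),(0,255,0))
        cv2.imwrite(f"pics/{n}_{tag}o.png",im)
E
python3 -c "
from ov import *
ov('a',(310,190,95,80),(265,240,80,85),(0,0))"
```

```text
turn [-0.0025 -0.0011 -0.0026]  shift if turned first [35.27 -1.06  0.36]
turn [ 3.1391e+00 -4.1000e-03  1.7000e-03]  shift if turned first [35.27  1.06 -0.36]
shift now [35.27 -1.15  0.4 ]  pos [523.96  -7.42 115.27] t 8.08 j [-0.014  0.009 -0.128  1.43   0.     1.865] F [-0.41  0.44 -1.82] w 13.39
```

View pics/scene_a.png

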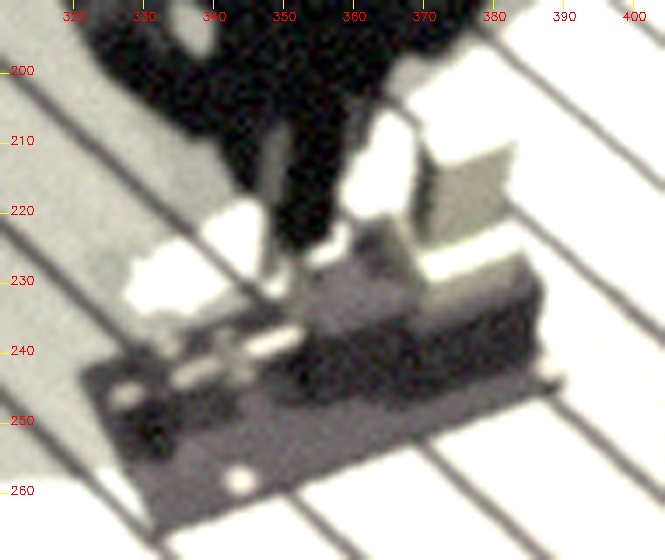

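View pics/scene_ao.png

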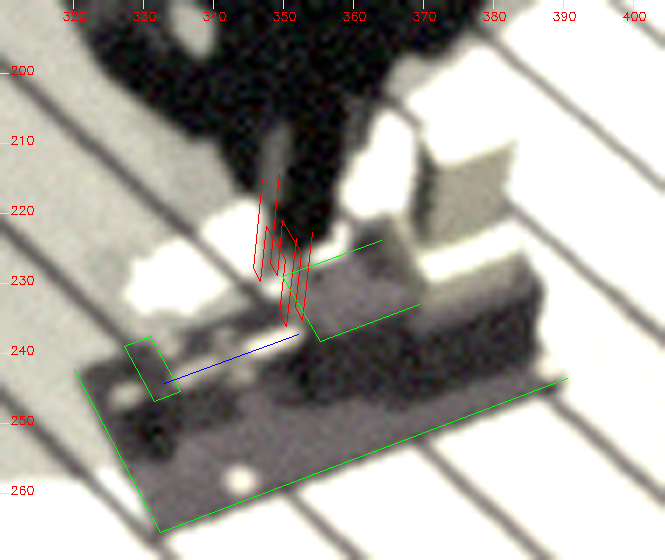

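View pics/top_ao.png

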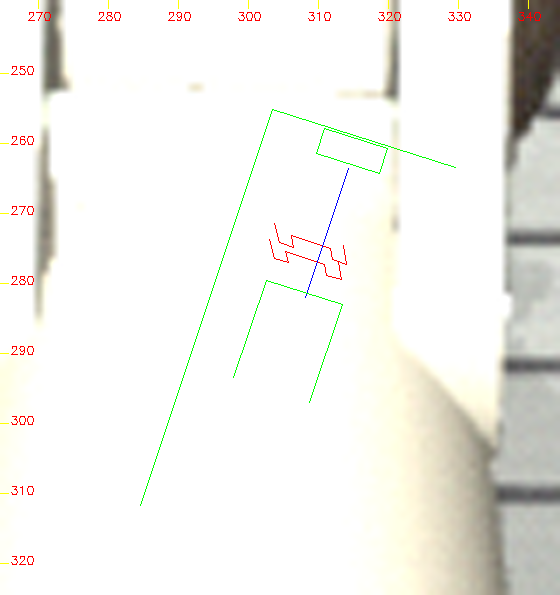

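```bash
python3 - <<'E'
from h import *
s=load("pics/scene_a.pkl"); crop(s,335,200,40,45,13,"pics/z1.png",1.7)
a=cv2.imread("pics/z1.png"); o=s.copy()
s0=load("pics/scene0.pkl"); crop(s0,335,200,40,45,13,"pics/z0.png",1.7)
cv2.imwrite("pics/z.png",cv2.resize(np.hstack([a,cv2.imread("pics/z0.png")]),None,fx=.76,fy=.76))
E
```

```text
(no output)
```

View pics/z.png

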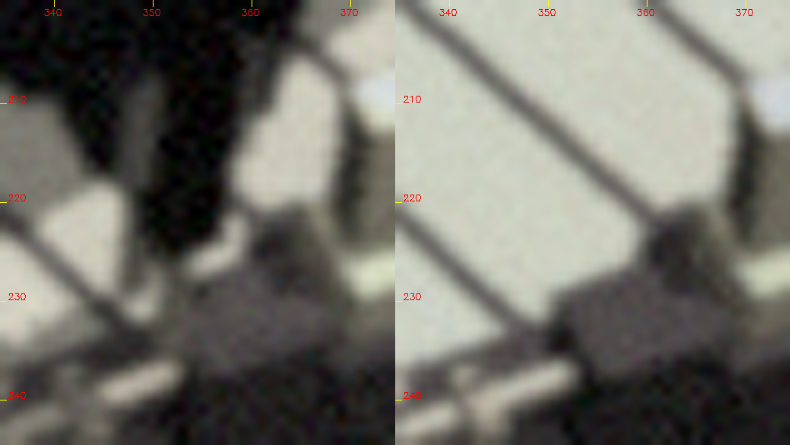

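```bash
cat > fit2.py <<'E'
exec(open("fit.py").read().split("dock=fit")[0])
p=fit([(t,[(15,7,108),(-15,7,108),(15,-7,46),(-15,-7,46)],px(150,255,8,[(222,188),(174,292),(319,235),(272,337)])),
(s,[(15,-7,46),(15,7,46),(-15,7,46),(15,-7,108),(-15,-7,108),(-15,7,108)],px(420,285,8,[(262,272),(287,316),(400,282),(318,148),(440,107),(466,152)]))],[.4976,.2568,-.4143],'fork')
for S in ([.4976,.2568,-.4143],):
  d=(p-np.array(S)); a=S[2]; print("fork in stand mm",1e3*(d[0]*np.cos(a)+d[1]*np.sin(a)),1e3*(-d[0]*np.sin(a)+d[1]*np.cos(a)))
# dock features, using elevated ones: finger blade top z=103, housing top, bar ends
dk=fit([(t,[(-12,46,45),(12,46,45),(0,46,32),(0,88,32),(-10,88,42),(10,96,42)],px(265,240,6.6,[(244,275),(317,290),(290,278),(325,160),(299,152),(363,142)])),
(s,[(-7,-12,103),(-7,12,103),(7,12,103),(-12,46,45),(-21,-21,45),(0,46,32)],px(310,195,8,[(588,122),(502,150),(485,98),(366,345),(620,290),(350,340)]))],[.4723,.0085,-1.8765],'dock')
E
python3 fit2.py
python3 - <<'E'
from p import *
s=load("pics/scene_a.pkl"); st=r.state(); M=rot(st).as_matrix(); o=st["eef_pos"]
im=cv2.imread("pics/z1.png")
for ox,col in((0,(0,0,255)),(-1.6,(0,255,0))):
    P=[o+M@np.array([.0579-.042,y/1e3,(x+ox)/1e3]) for x,y in((-15,-7),(15,-7),(15,7),(-15,7),(-15,-7))]
    cv2.polylines(im,[np.round((proj(s,P)-[334.5,199.5])*13).astype(int)],False,col,1)
cv2.imwrite("pics/z2.png",im)
E
```

```text
fork top [ 0.4966  0.2571 -0.3921] rms px 0.3510114503965526
fork scene [ 0.4978  0.2573 -0.3611] rms px 0.5794711075861311
fork both [ 0.4973  0.2572 -0.3714] rms px 0.5452103537848213
[[-0.5, -0.8], [-0.5, -0.1], [0.3, -0.4], [0.5, -0.1], [-0.7, -0.4], [-0.2, 0.8], [0.6, -0.1], [-0.1, -0.8], [0.2, -1.0], [1.0, 0.3]]
fork in stand mm -0.42511905465691024 0.27022093910502826
dock top [ 0.4709  0.0091 -1.8742] rms px 0.5819963284358303
dock scene [ 0.4718  0.0091 -1.9034] rms px 0.6053364691848874
dock both [ 0.4715  0.009  -1.8802] rms px 0.6358607870214955
[[0.8, -1.3], [0.6, -0.0], [-0.6, 0.8], [0.4, 0.1], [-0.3, -0.8], [0.2, 0.1], [1.0, -0.7], [0.5, -0.2], [-0.7, 0.8], [0.4, 0.4], [1.1, -0.4], [-0.7, 0.1]]
```

View pics/z2.png

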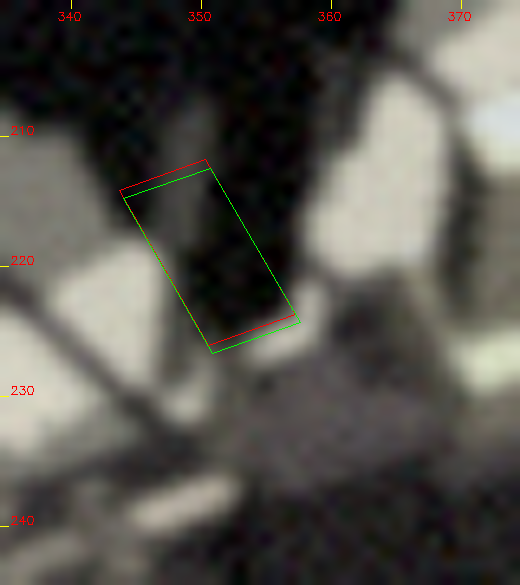

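Call:
{"op": "drive_tool", "data": {"steps": [[[8,-1,0.4,-0.002,-0.001,-0.002],[8,0,0,0,0,0],[2,0,0,0,0,0],[0,0,0,0,0,0],[0,0,0,0,0,0]]]}}

```text
time: 8.6
eef_pos: [0.5222, -0.0075, 0.0957]
orientation: [-0.417, -0.57, -0.418, 0.571]
ft_force: [0.3, -0.8, -1.5]
width: 0.0129
```

```bash
python3 - <<'E'
from ov import *
ov('b',(310,190,95,80),(265,240,80,85),(0,0))
s=load("pics/scene_b.pkl"); crop(s,330,205,45,45,13,"pics/zb.png",1.7)
print(r.state()["ft_force"],r.state()["ft_torque"])
E
```

```text
turn [-0.0022  0.0005  0.0013]  shift if turned first [15.68  0.59 -0.23]
turn [ 3.1394e+00  2.0000e-03 -8.0000e-04]  shift if turned first [15.68 -0.59  0.23]
shift now [15.68  0.61 -0.23]  pos [522.21  -7.49  95.68] t 8.6 j [-0.014  0.014 -0.162  1.397 -0.     1.864] F [ 0.29 -0.75 -1.49] w 12.95
[-0.53161836 -0.03064305 -1.22273164] [-0.08429873  0.0257227   0.01670754]
```

View pics/zb.png

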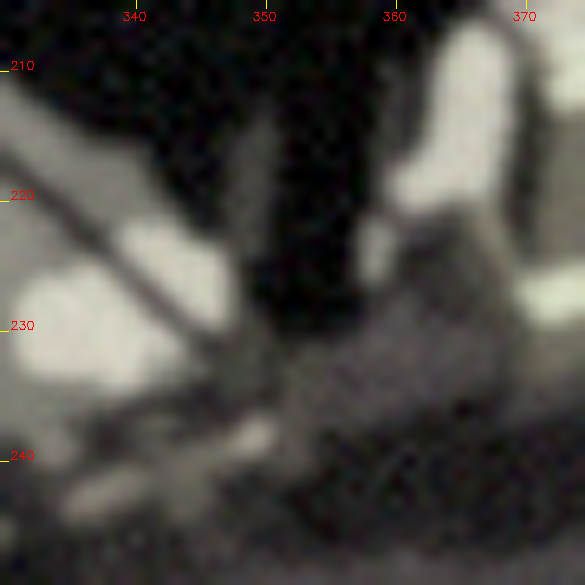

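View pics/scene_bo.png

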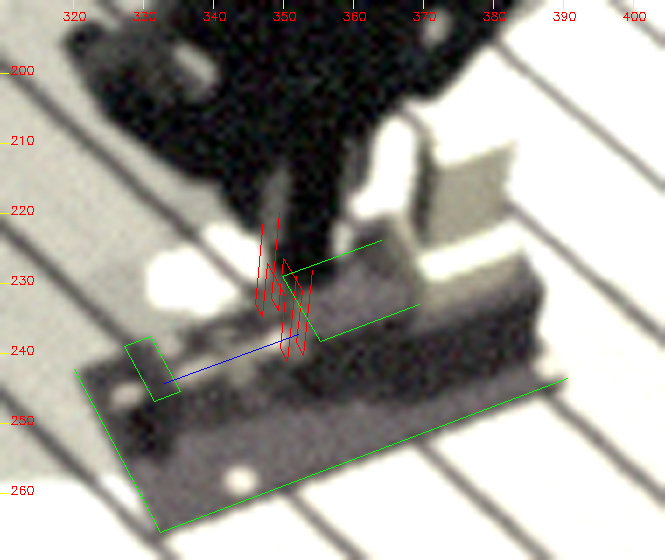

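Call:
{"op": "drive_tool", "data": {"steps": [[[1.5,0,0,0,0,0],[1,0,0,0,0,0],[1,0,0,0,0,0],[0,0,0,0,0,0]]]}}

```text
time: 9.03
eef_pos: [0.5223, -0.0075, 0.0922]
orientation: [-0.417, -0.57, -0.418, 0.571]
ft_force: [1.0, -0.3, -2.1]
width: 0.0132
```

Call:
{"op": "drive_tool", "data": {"steps": [[[1,0,0,0,0,0],[1,0,0,0,0,0],[0,0,0,0,0,0]]]}}

```text
time: 9.28
eef_pos: [0.5223, -0.0075, 0.0902]
orientation: [-0.417, -0.57, -0.418, 0.571]
ft_force: [-0.3, -0.3, -2.0]
width: 0.0127
```

Call:
{"op": "drive_tool", "data": {"steps": [[[1,0,0,0,0,0],[1,0,0,0,0,0],[0,0,0,0,0,0]]]}}

```text
time: 9.53
eef_pos: [0.5223, -0.0075, 0.0882]
orientation: [-0.417, -0.57, -0.418, 0.571]
ft_force: [0.2, -0.6, -1.2]
width: 0.0127
```

Call:
{"op": "drive_tool", "data": {"steps": [[[1.5,0,0,0,0,0],[1.5,0,0,0,0,0],[0,0,0,0,0,0]]]}}

```text
time: 9.78
eef_pos: [0.5223, -0.0075, 0.0851]
orientation: [-0.417, -0.57, -0.418, 0.571]
ft_force: [-0.3, -0.4, -1.9]
width: 0.0126
```

Call:
{"op": "drive_tool", "data": {"steps": [[[1.5,0,0,0,0,0],[1.5,0,0,0,0,0],[0,0,0,0,0,0]]]}}

```text
time: 10.03
eef_pos: [0.5222, -0.0075, 0.0821]
orientation: [-0.417, -0.57, -0.418, 0.571]
ft_force: [0.9, -0.3, -1.2]
width: 0.0128
```

Call:
{"op": "drive_tool", "data": {"steps": [[[1.5,0,0,0,0,0],[1.5,0,0,0,0,0],[1.5,0,0,0,0,0],[0,0,0,0,0,0]]]}}

```text
time: 10.37
eef_pos: [0.5223, -0.0075, 0.0776]
orientation: [-0.417, -0.57, -0.418, 0.571]
ft_force: [-0.2, 1.0, -1.6]
width: 0.0128
```

Call:
{"op": "drive_tool", "data": {"steps": [[[1.5,0,0,0,0,0],[1.5,0,0,0,0,0],[0,0,0,0,0,0]]]}}

```text
time: 10.62
eef_pos: [0.5223, -0.0075, 0.0747]
orientation: [-0.417, -0.57, -0.418, 0.571]
ft_force: [-0.0, -0.7, -1.2]
width: 0.0125
```

Call:
{"op": "drive_tool", "data": {"steps": [[[1.5,0,0,0,0,0],[1,0,0,0,0,0],[1,0,0,0,0,0],[0,0,0,0,0,0]]]}}

```text
time: 10.95
eef_pos: [0.5223, -0.0075, 0.0712]
orientation: [-0.417, -0.57, -0.418, 0.571]
ft_force: [0.3, 0.3, -0.7]
width: 0.0126
```

```bash
python3 - <<'E'
from ov import *
ov('c',(310,190,95,80),(265,240,80,85),(0,0))
s=load("pics/scene_c.pkl"); crop(s,330,205,45,45,13,"pics/zc.png",1.7)
print(r.state()["ft_force"],r.state()["ft_torque"])
E
```

```text
turn [-0.0022  0.0004  0.001 ]  shift if turned first [-8.79  0.53 -0.2 ]
turn [ 3.1394e+00  1.6000e-03 -7.0000e-04]  shift if turned first [-8.79 -0.53  0.2 ]
shift now [-8.79  0.52 -0.19]  pos [522.28  -7.48  71.21] t 10.95 j [-0.014  0.021 -0.202  1.349 -0.     1.864] F [ 0.27  0.25 -0.69] w 12.6
[-0.076236    0.39271131 -1.0611407 ] [ 0.01005953  0.00402765 -0.03871287]
```

View pics/zc.png

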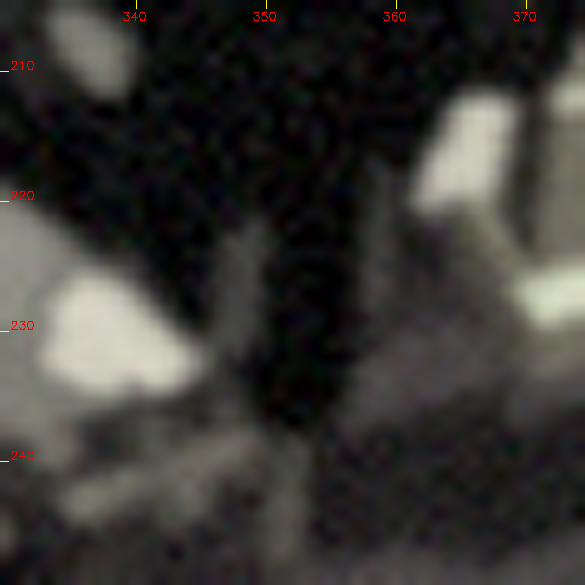

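Call:
{"op": "drive_tool", "data": {"steps": [[[0,1,0,0,0,0],[0,1,0,0,0,0],[0,1,0,0,0,0],[0,0,0,0,0,0]]]}}

```text
time: 11.38
eef_pos: [0.5255, -0.0085, 0.0715]
orientation: [-0.417, -0.571, -0.417, 0.571]
ft_force: [1.2, 0.5, -1.3]
width: 0.0129
```

Call:
{"op": "drive_tool", "data": {"steps": [[[0,1,0,0,0,0],[0,1,0,0,0,0],[0,0,0,0,0,0]]]}}

```text
time: 11.63
eef_pos: [0.5273, -0.0091, 0.0714]
orientation: [-0.417, -0.571, -0.417, 0.571]
ft_force: [0.6, 0.1, -0.9]
width: 0.0128
```

Call:
{"op": "drive_tool", "data": {"steps": [[[0,1,0,0,0,0],[0,0,0,0,0,0]]]}}

```text
time: 11.8
eef_pos: [0.5282, -0.0094, 0.0715]
orientation: [-0.417, -0.571, -0.417, 0.571]
ft_force: [0.4, 0.4, -1.7]
width: 0.0124
```

```bash
cat > f.py <<'E'
from p import *
def F(n=6):
    a=np.array([0.,0,0]);b=a.copy();q=a.copy()
    for i in range(n):
        r.snapshot("scene"); st=r.state(); a+=st["ft_force"]/n; b+=st["ft_torque"]/n; q+=st["eef_pos"]/n
    c=DOCK[2]; M=np.array([[np.cos(c),np.sin(c),0],[-np.sin(c),np.cos(c),0],[0,0,1]])
    print("t",round(st["time"],2),"F dock",np.round(M@a,2),"T dock",np.round(M@b,3),"tcp in dock",np.round(M@(q-[DOCK[0],DOCK[1],0])*1e3,2),"w",round(st["width"]*1e3,2))
if __name__=="__main__": F()
E
python3 f.py
```

```text
t 12.1 F dock [-0.03 -0.02 -1.74] T dock [ 0.006 -0.008 -0.005] tcp in dock [ 0.2  58.57 71.47] w 13.16
```

Call:
{"op": "drive_tool", "data": {"steps": [[[0,1,0,0,0,0],[0,0,0,0,0,0]]]}}

```text
time: 12.27
eef_pos: [0.5292, -0.0097, 0.0715]
orientation: [-0.417, -0.571, -0.417, 0.571]
ft_force: [0.0, -0.2, -1.5]
width: 0.0127
```

Call:
{"op": "drive_tool", "data": {"steps": [[[0,1,0,0,0,0],[0,0,0,0,0,0]]]}}

```text
time: 12.43
eef_pos: [0.5302, -0.01, 0.0715]
orientation: [-0.417, -0.571, -0.417, 0.571]
ft_force: [-0.4, 0.6, -1.6]
width: 0.0128
```

```bash
python3 f.py
```

```text
t 12.73 F dock [-0.13  0.21 -1.2 ] T dock [-0.001  0.005  0.008] tcp in dock [ 0.21 60.6  71.46] w 12.95
```

Call:
{"op": "drive_tool", "data": {"steps": [[[0,1,0,0,0,0],[0,0,0,0,0,0]]]}}

```text
time: 12.9
eef_pos: [0.5311, -0.0103, 0.0715]
orientation: [-0.417, -0.571, -0.417, 0.571]
ft_force: [0.5, -0.4, -1.0]
width: 0.0126
```

Call:
{"op": "drive_tool", "data": {"steps": [[[0,1,0,0,0,0],[0,0,0,0,0,0]]]}}

```text
time: 13.07
eef_pos: [0.5314, -0.0104, 0.0713]
orientation: [-0.417, -0.57, -0.418, 0.571]
ft_force: [-4.2, 0.2, 0.7]
width: 0.013
```

```bash
python3 f.py
```

```text
t 13.37 F dock [-0.18 -3.89  0.23] T dock [-0.998  0.042 -0.024] tcp in dock [ 0.21 62.2  71.37] w 12.78
```

Call:
{"op": "drive_tool", "data": {"steps": [[[0,0.5,0,0,0,0],[0,0.5,0,0,0,0],[0,0.5,0,0,0,0],[0,0.5,0,0,0,0],[0,0,0,0,0,0]]]}}

```text
time: 13.78
eef_pos: [0.5333, -0.011, 0.0713]
orientation: [-0.417, -0.57, -0.418, 0.571]
ft_force: [-5.4, 1.7, 1.9]
width: 0.0129
```

Call:
{"op": "drive_tool", "data": {"steps": [[[0,0.5,0,0,0,0],[0,0.5,0,0,0,0],[0,0.5,0,0,0,0],[0,0.5,0,0,0,0],[0,0,0,0,0,0]]]}}

```text
time: 14.2
eef_pos: [0.5352, -0.0116, 0.0713]
orientation: [-0.417, -0.57, -0.418, 0.571]
ft_force: [-5.7, 2.8, 1.6]
width: 0.0129
```

```bash
python3 f.py
```

```text
t 14.5 F dock [-0.31 -6.17  0.79] T dock [-1.543  0.07  -0.038] tcp in dock [ 0.23 66.   71.3 ] w 12.6
```

Call:
{"op": "drive_tool", "data": {"steps": [[[0,0.5,0,0,0,0],[0,0.5,0,0,0,0],[0,0.5,0,0,0,0],[0,0,0,0,0,0]]]}}

```text
time: 14.83
eef_pos: [0.5365, -0.012, 0.0713]
orientation: [-0.417, -0.57, -0.418, 0.571]
ft_force: [-7.1, 1.3, 1.0]
width: 0.0126
```

```bash
cat > g.py <<'E'
from f import *
import sys
F(5); s=r.snapshot("scene"); pickle.dump(s,open(f"pics/scene_{sys.argv[1]}.pkl","wb")); crop(s,310,190,95,80,7,f"pics/scene_{sys.argv[1]}.png",2)
E
python3 g.py d
```

```text
t 15.08 F dock [-0.24 -6.75  0.88] T dock [-1.586  0.041 -0.024] tcp in dock [ 0.23 67.47 71.3 ] w 13.18
```

View pics/scene_d.png

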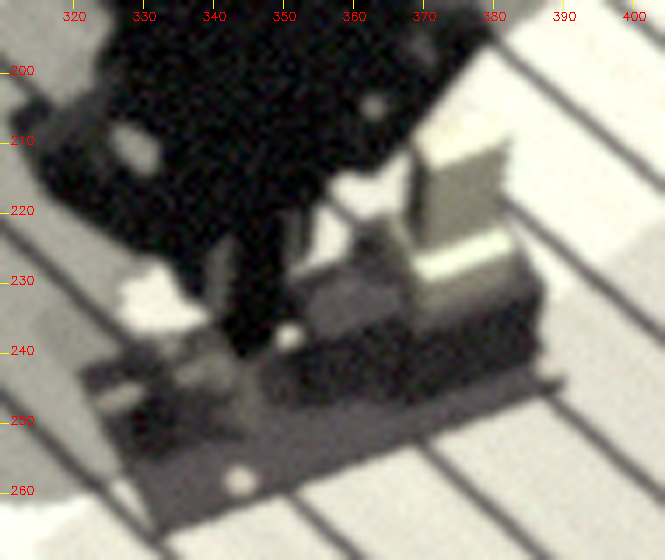

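Finger top still at about (375,213), not popped. Continuing in small steps.

Call:
{"op": "drive_tool", "data": {"steps": [[[0,0.5,0,0,0,0],[0,0.3,0,0,0,0],[0,0,0,0,0,0]]]}}

```text
time: 15.38
eef_pos: [0.5372, -0.0122, 0.0713]
orientation: [-0.417, -0.57, -0.418, 0.571]
ft_force: [-7.0, 2.4, 1.0]
width: 0.0124
```

```bash
python3 g.py e
```

```text
t 15.63 F dock [-0.58 -6.66  1.4 ] T dock [-1.749  0.085 -0.027] tcp in dock [ 0.23 68.15 71.27] w 12.83
```

View pics/scene_e.png

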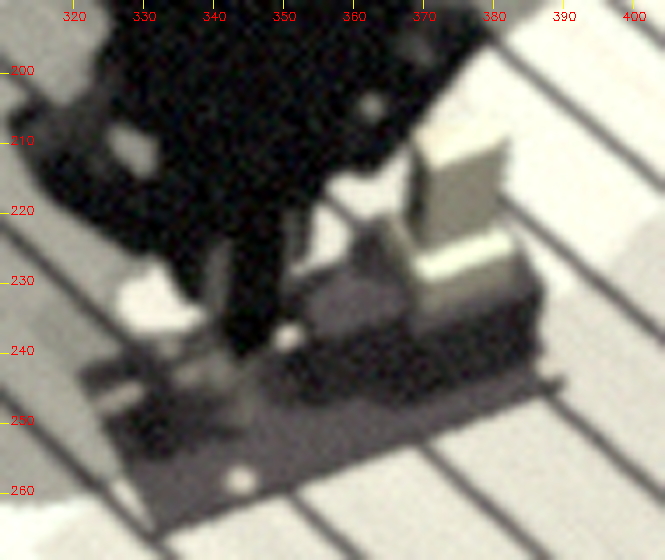

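Call:
{"op": "drive_tool", "data": {"steps": [[[0,0.3,0,0,0,0],[0,0.3,0,0,0,0],[0,0,0,0,0,0]]]}}

```text
time: 15.93
eef_pos: [0.5378, -0.0124, 0.0713]
orientation: [-0.417, -0.57, -0.418, 0.571]
ft_force: [-6.6, 2.5, 1.2]
width: 0.0127
```

```bash
python3 g.py f
```

```text
t 16.18 F dock [-0.44 -7.23  1.13] T dock [-1.715  0.061 -0.032] tcp in dock [ 0.25 68.76 71.28] w 12.63
```

View pics/scene_f.png

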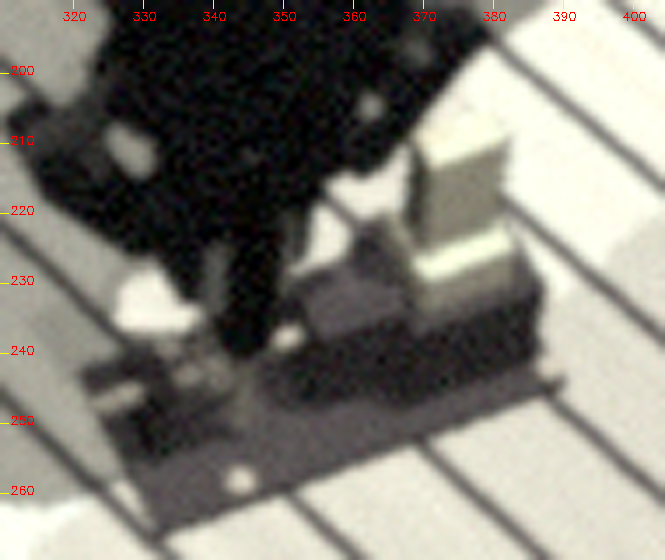

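Call:
{"op": "drive_tool", "data": {"steps": [[[0,0.2,0,0,0,0],[0,0.2,0,0,0,0],[0,0,0,0,0,0]]]}}

```text
time: 16.48
eef_pos: [0.5383, -0.0126, 0.0713]
orientation: [-0.417, -0.57, -0.418, 0.571]
ft_force: [-5.6, 1.7, 0.3]
width: 0.0127
```

```bash
python3 g.py g
```

```text
t 16.73 F dock [-0.61 -6.1   0.48] T dock [-1.505  0.073 -0.017] tcp in dock [ 0.23 69.35 71.3 ] w 12.59
```

View pics/scene_g.png

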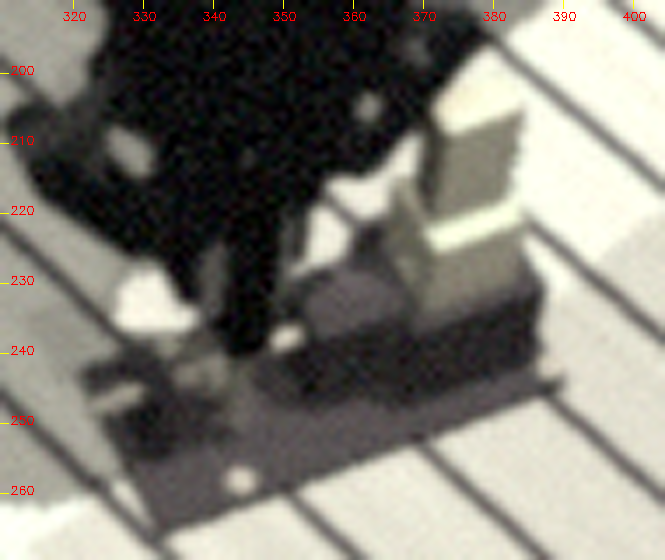

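Popped: the finger's top has risen to about (378,206) and more of its root shows. Back off and lift out.

Call:
{"op": "drive_tool", "data": {"steps": [[[0,-2,0,0,0,0],[0,-3,0,0,0,0],[0,-4,0,0,0,0],[0,-3,0,0,0,0],[0,-2,0,0,0,0],[0,0,0,0,0,0]]]}}

```text
time: 17.28
eef_pos: [0.5253, -0.0084, 0.0716]
orientation: [-0.417, -0.571, -0.417, 0.571]
ft_force: [0.8, -0.3, -0.8]
width: 0.013
```

Call:
{"op": "drive_tool", "data": {"steps": [[[-3,0,0,0,0,0],[-6,0,0,0,0,0],[-10,0,0,0,0,0],[-20,0,0,0,0,0],[-35,0,0,0,0,0],[-35,0,0,0,0,0],[-30,0,0,0,0,0]]]}}

```text
time: 17.87
eef_pos: [0.5257, -0.0085, 0.2138]
orientation: [0.418, 0.571, 0.417, -0.57]
ft_force: [1.1, 0.5, -1.0]
width: 0.013
```

```bash
python3 g.py h; python3 - <<'E'
from p import *
plan([.4997,.2578,.205],STAND[2]+np.pi/2)
E
```

```text
t 18.12 F dock [ 0.23 -0.72 -1.19] T dock [-0.055 -0.019 -0.031] tcp in dock [-1.300e-01  5.704e+01  2.146e+02] w 12.66
turn [-1.4645e+00 -9.0000e-04  2.1000e-03]  shift if turned first [   4.59  233.43 -130.66]
turn [1.6771e+00 2.2000e-03 9.0000e-04]  shift if turned first [   4.59 -233.43  130.66]
shift now [   4.63 -105.15 -245.98]  pos [525.34  -8.48 209.59] t 18.17 j [-0.016  0.023  0.067  1.617 -0.     1.863] F [ 0.59  1.15 -2.24] w 12.84
```

View pics/scene_h.png

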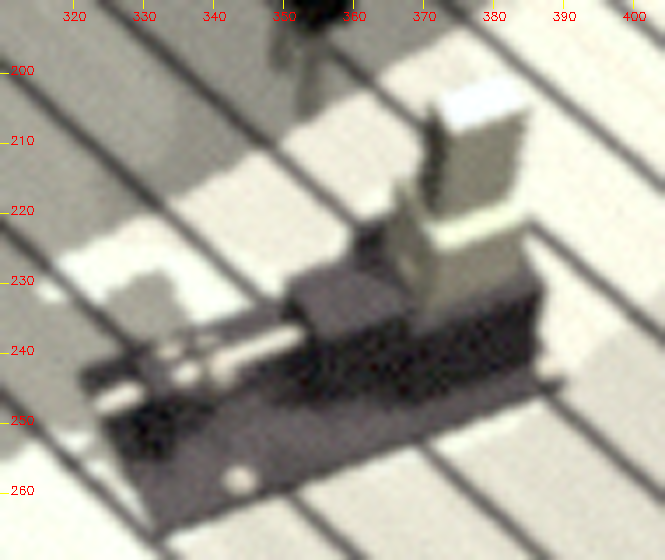

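Call:
{"op": "drive_tool", "data": {"steps": [[[0,0,0,-0.122,0,0],[0,0,0,-0.122,0,0],[0,0,0,-0.122,0,0],[0,0,0,-0.122,0,0],[0,0,0,-0.122,0,0],[0,0,0,-0.122,0,0],[0,0,0,-0.122,0,0],[0,0,0,-0.122,0,0]]]}}

```text
time: 18.83
eef_pos: [0.525, -0.0085, 0.2089]
orientation: [0.636, 0.306, 0.638, -0.307]
ft_force: [0.0, 0.5, -1.7]
width: 0.0129
```

Call:
{"op": "drive_tool", "data": {"steps": [[[0,0,0,-0.122,0,0],[0,0,0,-0.122,0,0],[0,0,0,-0.122,0,0],[0,0,0,-0.122,0,0],[0,15,-8,0,0,0],[0,33,-18,0,0,0],[0,33,-18,0,0,0],[0,33,-19,0,0,0]]]}}

```text
time: 19.5
eef_pos: [0.5132, 0.1221, 0.209]
orientation: [0.691, 0.146, 0.693, -0.147]
ft_force: [0.4, -0.3, -2.5]
width: 0.0128
```

Call:
{"op": "drive_tool", "data": {"steps": [[[0,33,-19,0,0,0],[0,33,-19,0,0,0],[0,30,-17,0,0,0],[0,23,-13,0,0,0],[0,0,0,0,0,0],[0,0,0,0,0,0],[0,0,0,0,0,0]]]}}

```text
time: 20.08
eef_pos: [0.4993, 0.2571, 0.2094]
orientation: [0.691, 0.145, 0.693, -0.146]
ft_force: [0.4, 0.3, -1.2]
width: 0.0127
```

```bash
python3 - <<'E'
from p import *
plan([.4997,.2578,.13],STAND[2]+np.pi/2)
st=r.state(); G=R.from_quat([.147,.690,-.144,.694]); print("turn to grasp orientation",(rot(st).inv()*G).as_rotvec().round(4))
E
```

```text
turn [-0.0001 -0.0017  0.0022]  shift if turned first [79.39  0.8   0.11]
turn [3.1415e+00 3.4000e-03 2.7000e-03]  shift if turned first [79.39 -0.8  -0.11]
shift now [79.39  0.97  0.24]  pos [499.28 257.11 209.39] t 20.08 j [ 0.476  0.111  0.159  1.622 -0.     0.89 ] F [ 0.43  0.3  -1.17] w 12.73
turn to grasp orientation [ 0.     -0.0064  0.0075]
```

Call:
{"op": "drive_tool", "data": {"steps": [[[20,0.8,0.2,0,-0.005,0.005],[30,0,0,0,0,0],[30,0,0,0,0,0],[10,0,0,0,0,0],[0,0,0,0,0,0],[0,0,0,0,0,0],[0,0,0,0,0,0]]]}}

```text
time: 20.67
eef_pos: [0.5014, 0.2583, 0.1225]
orientation: [0.694, 0.148, 0.689, -0.144]
ft_force: [0.1, 0.5, -0.8]
width: 0.0127
```

```bash
python3 - <<'E'
from p import *
plan([.4997,.2578,.062],STAND[2]+np.pi/2)
st=r.state(); G=R.from_quat([.147,.690,-.144,.694]); print("turn to grasp orientation",(rot(st).inv()*G).as_rotvec().round(4))
s=r.snapshot("scene"); pickle.dump(s,open("pics/scene_i.pkl","wb")); crop(s,420,240,90,110,5.4,"pics/scene_i.png",1.8)
E
```

```text
turn [-0.0012  0.0059 -0.0064]  shift if turned first [60.52 -1.12 -1.36]
turn [ 3.1404 -0.0101 -0.0093]  shift if turned first [60.52  1.12  1.36]
shift now [60.51 -1.51 -1.72]  pos [501.4  258.28 122.52] t 20.67 j [ 4.760e-01  9.700e-02 -2.300e-02  1.442e+00 -1.000e-03  8.910e-01] F [ 0.07  0.53 -0.84] w 12.71
turn to grasp orientation [-0.001   0.0013 -0.0011]
```

View pics/scene_i.png

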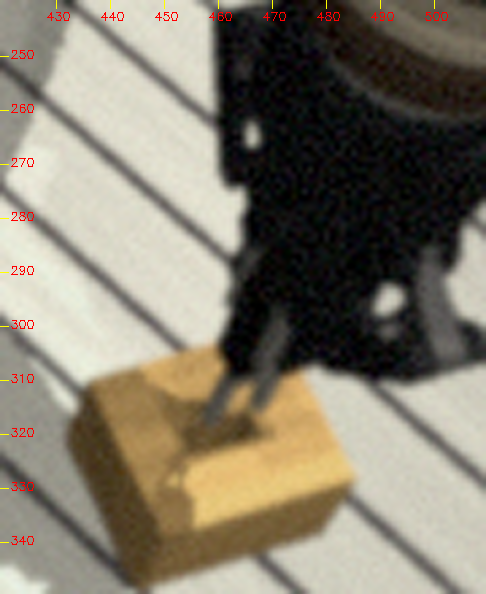

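Call:
{"op": "drive_tool", "data": {"steps": [[[2,-1.4,-1.7,0,0,0],[6,0,0,0,0,0],[6,0,0,0,0,0],[6,0,0,0,0,0],[0,0,0,0,0,0],[0,0,0,0,0,0]]]}}

```text
time: 21.22
eef_pos: [0.4982, 0.2577, 0.0997]
orientation: [0.693, 0.147, 0.69, -0.145]
ft_force: [0.0, -0.5, -1.5]
width: 0.013
```

Call:
{"op": "drive_tool", "data": {"steps": [[[4,0,0,0,0,0],[4,0,0,0,0,0],[4,0,0,0,0,0],[4,0,0,0,0,0],[0,0,0,0,0,0]]]}}

```text
time: 21.63
eef_pos: [0.4982, 0.2577, 0.0833]
orientation: [0.693, 0.147, 0.69, -0.145]
ft_force: [-0.1, 0.1, -1.4]
width: 0.0129
```

```bash
python3 - <<'E'
from p import *
plan([.4997,.2578,.062],STAND[2]+np.pi/2)
E
```

```text
turn [-0.0005  0.0035 -0.0035]  shift if turned first [21.32  0.73  1.29]
turn [ 3.1411 -0.0056 -0.0055]  shift if turned first [21.32 -0.73 -1.29]
shift now [21.33  0.65  1.21]  pos [498.23 257.65  83.32] t 21.63 j [ 0.478  0.102 -0.093  1.371 -0.     0.892] F [-0.07  0.06 -1.42] w 12.87
```

Call:
{"op": "drive_tool", "data": {"steps": [[[5,0.3,0.4,0,0,0],[5,0,0,0,0,0],[5,0,0,0,0,0],[3,0,0,0,0,0],[1.5,0,0,0,0,0],[0,0,0,0,0,0]]]}}

```text
time: 22.13
eef_pos: [0.499, 0.2579, 0.0645]
orientation: [0.694, 0.147, 0.69, -0.144]
ft_force: [-0.5, -0.1, -0.9]
width: 0.0127
```

Call:
{"op": "drive_tool", "data": {"steps": [[[1,0,0,0,0,0],[0.8,0,0,0,0,0],[0,0,0,0,0,0],[0,0,0,0,0,0]]]}}

```text
time: 22.47
eef_pos: [0.4993, 0.2581, 0.0633]
orientation: [0.694, 0.147, 0.69, -0.144]
ft_force: [-0.0, -0.9, -2.1]
width: 0.0128
```

```bash
python3 - <<'E'
from p import *
plan([.4997,.2578,.062],STAND[2]+np.pi/2)
E
```

```text
turn [-0.0005  0.0045 -0.0047]  shift if turned first [ 1.28 -0.08  0.46]
turn [ 3.1411 -0.0074 -0.007 ]  shift if turned first [ 1.28  0.08 -0.46]
shift now [ 1.28 -0.09  0.46]  pos [499.31 258.06  63.28] t 22.47 j [ 4.770e-01  1.100e-01 -1.230e-01  1.331e+00 -1.000e-03  8.920e-01] F [-0.03 -0.86 -2.09] w 12.77
```

Call:
{"op": "drive_tool", "data": {"steps": [[[0.7,0,0,0,0,0],[0.7,0,0,0,0,0],[0,0,0,0,0,0],[0,0,0,0,0,0]]]}}

```text
time: 22.8
eef_pos: [0.4994, 0.2581, 0.062]
orientation: [0.694, 0.147, 0.69, -0.144]
ft_force: [-0.9, -0.8, 0.5]
width: 0.0127
```

Call:
{"op": "drive_tool", "data": {"steps": [[[0.5,0,0,0,0,0],[0,0,0,0,0,0],[0,0,0,0,0,0]]]}}

```text
time: 23.05
eef_pos: [0.4994, 0.2581, 0.0619]
orientation: [0.694, 0.147, 0.69, -0.144]
ft_force: [-2.6, -1.4, 4.9]
width: 0.0124
```

```bash
python3 - <<'E'
from p import *
plan([.4997,.2578,.062],STAND[2]+np.pi/2)
E
```

```text
turn [-0.0005  0.0048 -0.0051]  shift if turned first [-0.08 -0.15  0.38]
turn [ 3.1411 -0.008  -0.0076]  shift if turned first [-0.08  0.15 -0.38]
shift now [-0.07 -0.15  0.39]  pos [499.41 258.09  61.92] t 23.05 j [ 4.770e-01  1.100e-01 -1.260e-01  1.328e+00 -1.000e-03  8.920e-01] F [-2.61 -1.42  4.89] w 12.42
```

Call:
{"op": "drive_tool", "data": {"steps": [[[0,0,0,0,0,0],[0,0,0,0,0,0],[0,0,0,0,0,0],[0,0,0,0,0,0],[0,0,0,0,0,0]]], "fingers": 0.6}}

```text
time: 23.47
eef_pos: [0.4992, 0.258, 0.0611]
orientation: [0.694, 0.147, 0.69, -0.144]
ft_force: [-0.0, 0.1, 0.2]
width: 0.0509
```

Call:
{"op": "drive_tool", "data": {"steps": [[[-10,0,0,0,0,0],[-25,0,0,0,0,0],[-35,0,0,0,0,0],[-35,0,0,0,0,0],[-30,0,0,0,0,0],[-20,0,0,0,0,0],[0,0,0,0,0,0]]]}}

```text
time: 24.05
eef_pos: [0.4996, 0.2583, 0.2222]
orientation: [0.696, 0.149, 0.688, -0.143]
ft_force: [0.8, 1.2, 1.0]
width: 0.0511
```

```bash
python3 - <<'E'
from p import *
plan([DOCK[0],DOCK[1],.22],DOCK[2])
s=r.snapshot("scene"); pickle.dump(s,open("pics/scene_j.pkl","wb")); crop(s,420,285,80,70,8,"pics/scene_j.png",1.8)
E
```

```text
turn [ 3.0324 -0.0152 -0.0147]  shift if turned first [  2.19 246.4  -49.16]
turn [-0.1091  0.0097 -0.01  ]  shift if turned first [   2.19 -246.4    49.16]
shift now [   0.37 -239.6    75.69]  pos [499.58 258.28 222.19] t 24.05 j [ 0.477  0.099  0.171  1.629 -0.     0.892] F [0.81 1.15 1.02] w 51.11
```

View pics/scene_j.png

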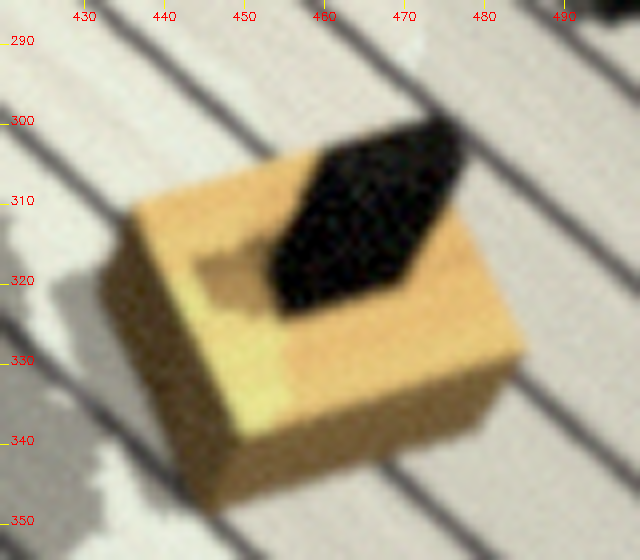

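Call:
{"op": "drive_tool", "data": {"steps": [[[0,0,0,-0.109,0.009,-0.009],[0,-35,7,0,0,0],[0,-35,7,0,0,0],[0,-35,7,0,0,0],[0,-35,7,0,0,0],[0,-35,7,0,0,0],[0,-35,7,0,0,0],[0,-35,7,0,0,0]]]}}

```text
time: 24.77
eef_pos: [0.4704, 0.0077, 0.2162]
orientation: [0.697, 0.106, 0.701, -0.109]
ft_force: [1.2, -0.3, 0.4]
width: 0.0508
```

Call:
{"op": "drive_tool", "data": {"steps": [[[0,0,0,0,0,0],[0,0,0,0,0,0],[0,0,0,0,0,0]]]}}

```text
time: 25.02
eef_pos: [0.4711, 0.0093, 0.2165]
orientation: [0.697, 0.107, 0.701, -0.109]
ft_force: [-0.7, 0.3, -0.3]
width: 0.0509
```

```bash
python3 - <<'E'
from p import *
plan([DOCK[0]+.0005,DOCK[1]+.0015,.0785],DOCK[2])
E
```

```text
turn [3.1407 0.007  0.0088]  shift if turned first [137.99  -1.18  -1.4 ]
turn [-0.0009 -0.0056  0.0045]  shift if turned first [137.99   1.18   1.4 ]
shift now [137.97   1.8    2.18]  pos [471.11   9.29 216.49] t 25.02 j [ 0.021 -0.099 -0.038  1.639 -0.002  0.328] F [-0.74  0.28 -0.28] w 50.93
```

Call:
{"op": "drive_tool", "data": {"steps": [[[20,1.2,1.4,-0.001,-0.005,0.005],[35,0,0,0,0,0],[30,0,0,0,0,0],[0,0,0,0,0,0],[0,0,0,0,0,0]]]}}

```text
time: 25.43
eef_pos: [0.472, 0.011, 0.1312]
orientation: [0.698, 0.107, 0.7, -0.107]
ft_force: [-0.8, -0.5, 0.6]
width: 0.0513
```

```bash
python3 - <<'E'
from p import *
plan([DOCK[0]+.0005,DOCK[1]+.0015,.0785],DOCK[2])
s=r.snapshot("scene"); pickle.dump(s,open("pics/scene_k.pkl","wb")); crop(s,330,160,95,80,7,"pics/scene_k.png",1.8)
print(proj(s,[r.state()["eef_pos"]]))
E
```

```text
turn [-3.1389e+00 -6.0000e-04 -4.4000e-03]  shift if turned first [52.7   0.71 -1.08]
turn [ 0.0027 -0.0028  0.0004]  shift if turned first [52.7  -0.71  1.08]
shift now [52.7  -0.7   1.23]  pos [471.98  11.01 131.2 ] t 25.43 j [ 2.300e-02 -1.110e-01 -2.130e-01  1.471e+00  1.000e-03  3.260e-01] F [-0.77 -0.46  0.59] w 51.35
[[378.36865064 199.63158062]]
```

View pics/scene_k.png

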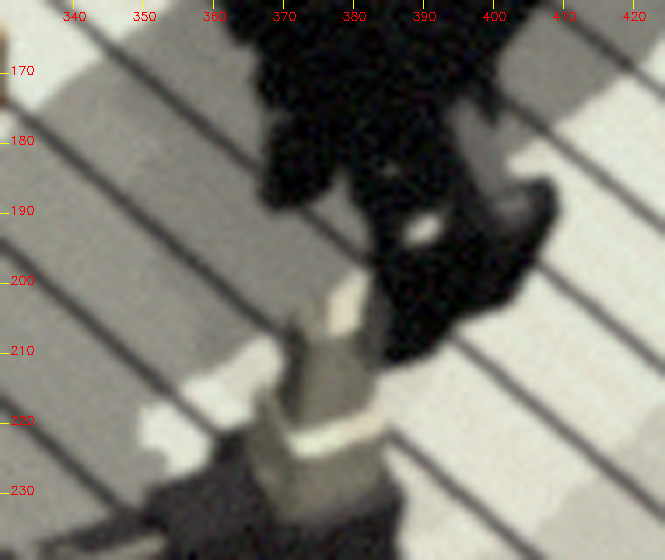

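Call:
{"op": "drive_tool", "data": {"steps": [[[15,-0.5,0.8,0.002,-0.002,0],[18,0,0,0,0,0],[12,0,0,0,0,0],[6,0,0,0,0,0],[0,0,0,0,0,0],[0,0,0,0,0,0]]]}}

```text
time: 25.98
eef_pos: [0.474, 0.0094, 0.0821]
orientation: [0.7, 0.108, 0.698, -0.108]
ft_force: [0.3, -0.6, 0.9]
width: 0.0513
```

```bash
python3 - <<'E'
from p import *
plan([DOCK[0]+.0005,DOCK[1]+.0015,.0785],DOCK[2])
s=r.snapshot("scene"); pickle.dump(s,open("pics/scene_l.pkl","wb")); crop(s,330,170,95,80,7,"pics/scene_l.png",1.8)
E
```

```text
turn [ 3.1406e+00 -1.4000e-03 -4.8000e-03]  shift if turned first [ 3.57 -0.22  1.37]
turn [-0.0009  0.0031 -0.0009]  shift if turned first [ 3.57  0.22 -1.37]
shift now [ 3.57  0.21 -1.38]  pos [474.04   9.38  82.07] t 25.98 j [ 0.02  -0.103 -0.3    1.37  -0.     0.327] F [ 0.3  -0.63  0.85] w 51.29
```

View pics/scene_l.png

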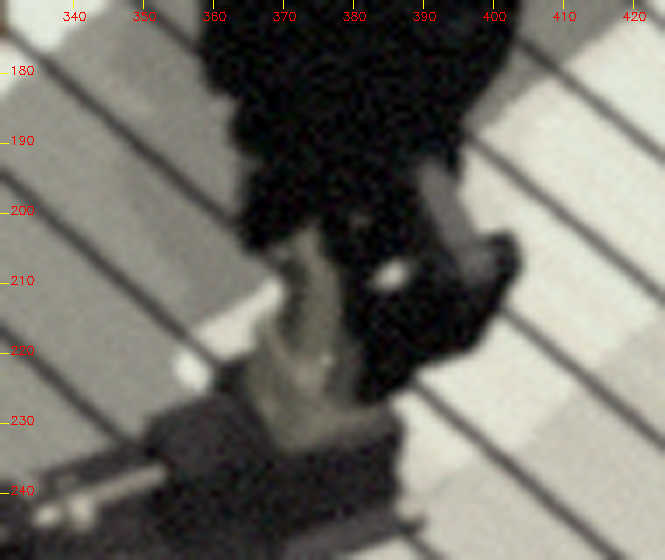

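Call:
{"op": "drive_tool", "data": {"steps": [[[2,0.2,-1,0,0.003,-0.001],[0,0,0,0,0,0]]]}}

```text
time: 26.2
eef_pos: [0.473, 0.0098, 0.0796]
orientation: [0.699, 0.108, 0.699, -0.108]
ft_force: [0.7, -0.2, 0.1]
width: 0.0512
```

Call:
{"op": "drive_tool", "data": {"steps": [[[0,0,0,0,0,0],[0,0,0,0,0,0],[0,0,0,0,0,0],[0,0,0,0,0,0],[0,0,0,0,0,0],[0,0,0,0,0,0],[0,0,0,0,0,0]]], "fingers": 0, "squeeze": 80}}

```text
time: 26.78
eef_pos: [0.4729, 0.0096, 0.0792]
orientation: [0.699, 0.108, 0.699, -0.108]
ft_force: [-0.2, -2.4, 2.0]
width: 0.0132
```

```bash
python3 g.py m
```

```text
t 27.03 F dock [1.83 0.48 2.11] T dock [ 0.068 -0.534  0.016] tcp in dock [-1.22  0.2  79.23] w 13.31
```

View pics/scene_m.png

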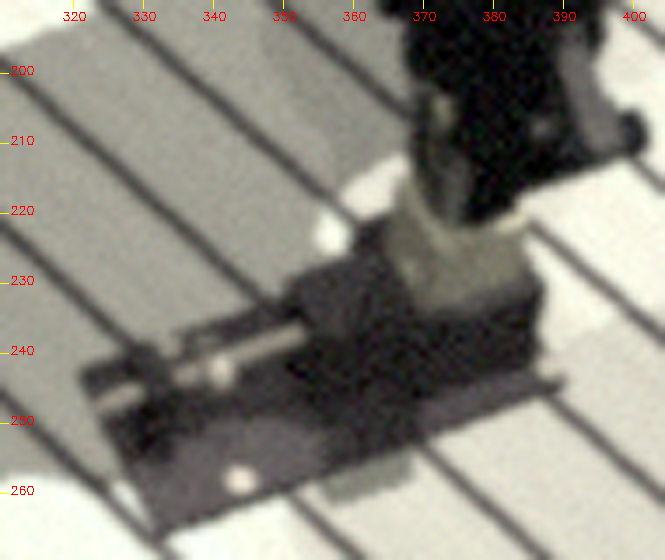

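Call:
{"op": "drive_tool", "data": {"steps": [[[-3,0,0,0,0,0],[-4,0,0,0,0,0],[-5,0,0,0,0,0],[-6,0,0,0,0,0],[-6,0,0,0,0,0],[0,0,0,0,0,0]]]}}

```text
time: 27.58
eef_pos: [0.4732, 0.01, 0.1046]
orientation: [0.699, 0.108, 0.699, -0.108]
ft_force: [-0.4, -0.2, -1.3]
width: 0.013
```

Call:
{"op": "drive_tool", "data": {"steps": [[[-10,0,0,0,0,0],[-15,0,0,0,0,0],[-20,0,0,0,0,0],[-25,0,0,0,0,0],[-20,0,0,0,0,0],[0,0,0,0,0,0],[0,0,0,0,0,0]]]}}

```text
time: 28.17
eef_pos: [0.4733, 0.0099, 0.1944]
orientation: [0.699, 0.108, 0.698, -0.108]
ft_force: [-0.3, 0.2, -1.0]
width: 0.0128
```

```bash
python3 - <<'E'
from p import *
plan([TRAY[0],TRAY[1],.19],DOCK[2])
s=r.snapshot("scene"); pickle.dump(s,open("pics/scene_n.pkl","wb")); crop(s,330,150,95,80,7,"pics/scene_n.png",1.8)
E
```

```text
turn [ 3.1406e+00 -7.0000e-04 -1.9000e-03]  shift if turned first [  4.4  252.69 -79.76]
turn [-0.001   0.0012 -0.0005]  shift if turned first [   4.4  -252.69   79.76]
shift now [   4.38 -252.61   80.01]  pos [473.29   9.87 194.4 ] t 28.17 j [ 0.021 -0.108 -0.089  1.589  0.     0.328] F [-0.33  0.2  -0.97] w 12.82
```

View pics/scene_n.png

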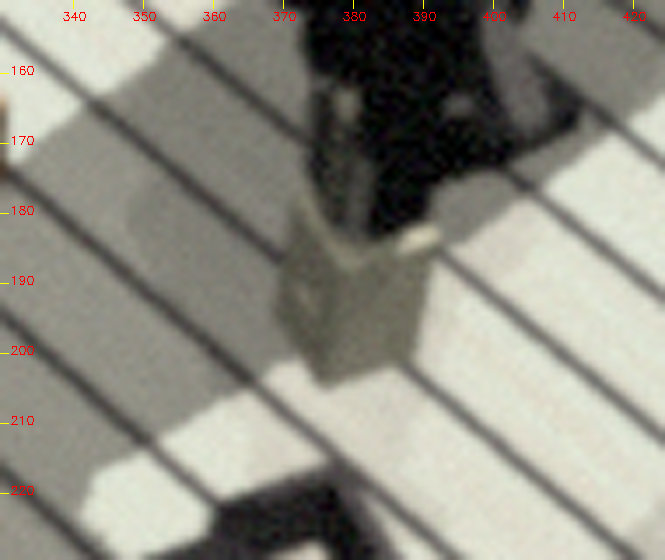

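Call:
{"op": "drive_tool", "data": {"steps": [[[0,-20,6,0,0,0],[0,-36,12,0,0,0],[0,-36,12,0,0,0],[0,-36,12,0,0,0],[0,-36,12,0,0,0],[0,-36,11,0,0,0],[0,-32,9,0,0,0],[0,-20,6,0,0,0]]]}}

```text
time: 28.88
eef_pos: [0.4719, -0.2572, 0.1914]
orientation: [0.698, 0.109, 0.7, -0.109]
ft_force: [0.6, 0.5, -0.6]
width: 0.0131
```

Call:
{"op": "drive_tool", "data": {"steps": [[[15,0,0,0,0,0],[30,0,0,0,0,0],[30,0,0,0,0,0],[25,0,0,0,0,0],[12,0,0,0,0,0],[0,0,0,0,0,0],[0,0,0,0,0,0],[0,0,0,0,0,0]]]}}

```text
time: 29.55
eef_pos: [0.4736, -0.2549, 0.0826]
orientation: [0.699, 0.108, 0.698, -0.108]
ft_force: [-0.1, -0.5, -1.1]
width: 0.0131
```

```bash
python3 - <<'E'
from p import *
plan([TRAY[0],TRAY[1],.0622],DOCK[2])
E
```

```text
turn [ 3.1407e+00  1.1000e-03 -1.6000e-03]  shift if turned first [20.43  0.28  0.18]
turn [-0.0009  0.001   0.0007]  shift if turned first [20.43 -0.28 -0.18]
shift now [20.43 -0.27 -0.2 ]  pos [ 473.56 -254.89   82.63] t 29.55 j [-0.494  0.052 -0.148  1.37  -0.    -0.187] F [-0.1  -0.53 -1.13] w 13.14
```

Upright, above tray centre. Lower gently to contact.

Call:
{"op": "drive_tool", "data": {"steps": [[[6,0,0,0,0,0],[6,0,0,0,0,0],[4,0,0,0,0,0],[2,0,0,0,0,0],[0,0,0,0,0,0],[0,0,0,0,0,0]]]}}

```text
time: 30.05
eef_pos: [0.4729, -0.2546, 0.0631]
orientation: [0.699, 0.108, 0.699, -0.108]
ft_force: [-0.2, 0.5, -1.2]
width: 0.013
```

Call:
{"op": "drive_tool", "data": {"steps": [[[0.7,0,0,0,0,0],[0.7,0,0,0,0,0],[0,0,0,0,0,0]]]}}

```text
time: 30.3
eef_pos: [0.4731, -0.2548, 0.0624]
orientation: [0.699, 0.108, 0.699, -0.108]
ft_force: [-1.2, 0.3, 3.6]
width: 0.0129
```

Call:
{"op": "drive_tool", "data": {"steps": [[[0.6,0,0,0,0,0],[0,0,0,0,0,0],[0,0,0,0,0,0]]]}}

```text
time: 30.55
eef_pos: [0.4732, -0.2548, 0.0624]
orientation: [0.699, 0.108, 0.699, -0.108]
ft_force: [-2.3, 1.2, 9.7]
width: 0.0126
```

Call:
{"op": "drive_tool", "data": {"steps": [[[-0.7,0,0,0,0,0],[0,0,0,0,0,0]]]}}

```text
time: 30.72
eef_pos: [0.4732, -0.2548, 0.0624]
orientation: [0.699, 0.108, 0.699, -0.108]
ft_force: [-1.9, 0.3, 5.8]
width: 0.013
```

Call:
{"op": "drive_tool", "data": {"steps": [[[0,0,0,0,0,0],[0,0,0,0,0,0],[0,0,0,0,0,0],[0,0,0,0,0,0],[0,0,0,0,0,0]]], "fingers": 0.55}}

```text
time: 31.13
eef_pos: [0.4729, -0.2546, 0.0616]
orientation: [0.698, 0.108, 0.699, -0.108]
ft_force: [0.7, -0.3, 0.2]
width: 0.047
```

```bash
python3 - <<'E'
from p import *
plan([TRAY[0],TRAY[1],.0622],DOCK[2])
s=r.snapshot("scene"); crop(s,230,100,120,100,6,"pics/scene_o.png",1.8)
E
```

```text
turn [3.1405e+00 6.0000e-04 1.5000e-03]  shift if turned first [-0.55  0.32 -0.57]
turn [-0.0011 -0.0009  0.0004]  shift if turned first [-0.55 -0.32  0.57]
shift now [-0.55 -0.32  0.57]  pos [ 472.85 -254.62   61.65] t 31.13 j [-4.940e-01  5.900e-02 -1.810e-01  1.331e+00 -1.000e-03 -1.870e-01] F [ 0.75 -0.33  0.24] w 47.04
```

View pics/scene_o.png

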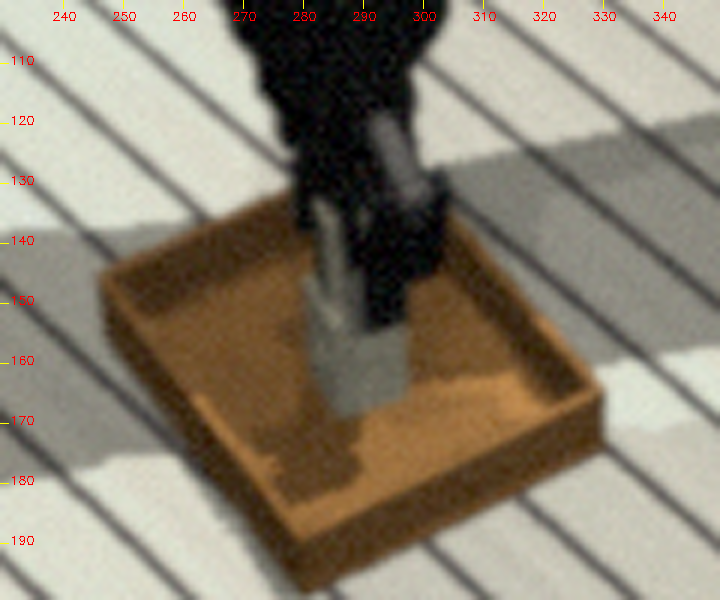

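The finger stands free mid-tray, root bottom at about (290,169). Retract straight up.

Call:
{"op": "drive_tool", "data": {"steps": [[[-8,0,0,0,0,0],[-20,0,0,0,0,0],[-30,0,0,0,0,0],[-35,0,0,0,0,0],[-35,0,0,0,0,0],[-20,0,0,0,0,0],[0,0,0,0,0,0],[0,0,0,0,0,0]]]}}

```text
time: 31.85
eef_pos: [0.4736, -0.2549, 0.2115]
orientation: [0.699, 0.108, 0.698, -0.108]
ft_force: [-1.4, 0.2, -1.0]
width: 0.0466
```

Call:
{"op": "drive_tool", "data": {"steps": [[[0,-30,-15,0,0,0],[0,-30,-15,0,0,0],[0,-30,-15,0,0,0],[0,-30,-15,0,0,0],[0,0,0,0,0,0],[0,0,0,0,0,0]]]}}

```text
time: 32.35
eef_pos: [0.3782, -0.3516, 0.2088]
orientation: [0.698, 0.109, 0.699, -0.109]
ft_force: [-0.0, 0.1, -0.3]
width: 0.0467
```

```bash
python3 - <<'E'
from p import *
s=r.snapshot("scene"); cv2.imwrite("pics/fin.png",np.clip(s["image"][...,::-1]*1.6,0,255).astype(np.uint8)); crop(s,230,100,120,100,6,"pics/fin2.png",1.8)
st=r.state(); print(st["time"],st["eef_pos"],st["ft_force"])
E
```

```text
32.4 [ 0.37895809 -0.3509372   0.2089342 ] [0.27097703 0.36907722 0.12710093]
```

View pics/fin.png

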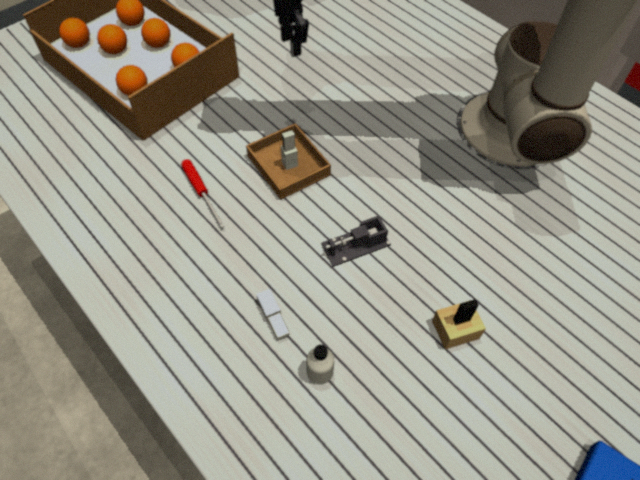

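View pics/fin2.png

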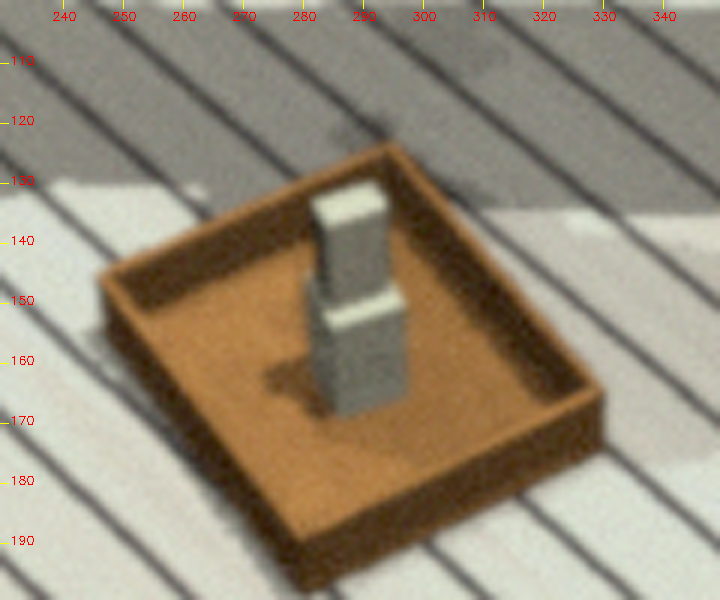

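The finger stands upright mid-tray at (290,150), the fork sits in its stand at (460,315), the bystanders are where they were, and the arm is clear. Handing in.

```bash
python3 -c "
from bench import r
r.sign_off(); print(r.state()['time'])"
```

```text
the job is handed in; nothing more can be done
the job is handed in; nothing more can be done
```

The job is done and handed in, at about 32 s of the 72 s allowed; sign-off reports no verdict.

- **Pressing the bar:** I took the fork from its stand, lowered its prongs astride the bar and felt the collar with the tool about 62 mm along the dock. I pressed in small steps of 0.5 mm at most. The force peaked at about 7.3 N in the averaged readings, and the finger popped up after roughly 7.5 mm of travel.
- **Returning the fork:** I seated it back at its original height, with about 5 N of contact as it touched down. A picture of the fork in its stand afterwards matched the one from the start.
- **Moving the finger:** I gripped the finger by its blade, pulled it straight out and set it down mid-tray. The gripper touched neither the dock nor the bar, as far as the forces and pictures show.

**Last checks:** The final picture shows the finger upright and free on the tray floor, the fork in its stand, and the screwdriver, oiler and spare finger unmoved. The arm was clear, with the measured force near zero.

**What disagreed:** The camera and robot positions differed by about 1.5 to 2.5 mm, mostly along y. I allowed for this when gripping the finger. The top camera was blocked by the arm while the fork was at the dock, so the clearance over the bar was checked by feel and the scene camera only.

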